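# Tip a manifold block over the plate edge and seat it on its locators

## Robot

A 6-joint arm with a two-finger parallel gripper is mounted at the origin on the work surface. World frame = base frame: x ahead of the robot, y to its left, z up, the work surface at z = 0. Lengths are in m, angles in rad, forces in N, time in s.
With the tool pointing down it reaches from about 0.425 to 0.95 m from the base axis. Payload 3.5 kg.
Tool frame: the origin (TCP) lies on the centre line of the jaws, within the pads' length; the fingertips stand 25 mm ahead of it and the grasp point (between the pads) lies 6 mm ahead of it; y points along the fingers, z is the direction in which the jaws open and shut, and the axes are right-handed (so a half turn about y gives the same grasp; the last joint's range is limited). The gripper opens to 85 mm and grips with 20 to 120 N. Pads are 22 mm wide; open, the fingers measure 114 mm over their backs; the gripper's body (76 mm by 85 mm) begins 54 mm behind the grasp point. The pads swing forward as they close: fully open they stand 13 mm farther back than shut.
Start: joints at [-1.458, 0.286, 1.577, -0, 1.279, -0.15], TCP at [0.175, -0.652, 0.256] pointing down, gripper open.
Joint ranges: [-2.77, 2.77], [-0.9, 2.22], [0.21, 2.48], [-1.53, 4.67], [0.24, 2.81], [-2.84, 2.84]. Speed limits (rad/s): [2.79, 2.79, 3.14, 3.14, 3.14, 3.14].

## Interface

Orientations are given as a unit quaternion [x, y, z, w].
In Python, from plant import ctrl gives the robot as it stands.
- The arm moves only by the tool arm_command, never from a script. Its argument "steps" is a list of rows, each an object with "hand": the opening, from 0 (shut) to 1 (fully open); "travel": the shift along the tool's x, y, z in units of 0.3 m (1.0 is 0.3 m), a list of three; "rotation": the turn, a rotation vector about the tool's x, y, z in units of 30 degrees (1.0 is 30 degrees), a list of three. A call has 1 to 20 rows; each row shifts and turns the pose as measured when the row begins, along the tool's axes as they then stand; what a row does not reach is not made up. A row lasts 1/8 s, in which the tool goes at most 62.5 mm and 10.7 degrees, less where a joint would pass 70% of its speed; a pose out of reach is approached as far as the arm can. A call with a number of a shift or a turn outside -1 to 1 is refused whole. A call with a gripper value outside its range is refused whole. The fingers move at their own pace and stop on an object; "grip_force" is the grip in N (left out, the last holds). Time passes only in rows, so rows that do not move let the fingers close. It gives the time, the measured TCP pose, the force and the opening at its end, in the units of the state.
- ctrl.get_state(): the state, without advancing time (a new reading comes with each control period).
- ctrl.read_camera(name): name is "scene" or "top" or "wrist"; returns (picture, depth): 420x560x3 uint8, blue, green, red; 420x560 float32, m along the optical axis (not along the pixel's ray), 0 where there is no reading.
- ctrl.camera_params(name): a dict with "fx", "fy", "cx", "cy" (pixels), "extrinsics" (4x4, takes a point from camera to world coordinates); the wrist camera has in their place "tool_from_camera" (4x4, takes a point from camera to tool coordinates, whose origin is the TCP and whose axes are the tool frame's). Camera axes: x right, y down, z forward; pixel columns grow to the right and rows downward; lengths in m; the calibration is good to about 2 mm. A picture is of the moment at which its call begins: read the wrist's pose just before it. camera_params takes no time and is no camera call.
- ctrl.sign_off(): hands the job in, once; it reports no verdict.
Trained networks look in the newest picture that a camera, given by its name, has taken for a name from the list of things; names that differ only in an ending like _2 or _b are one class to them, and where a whole thing is asked for, a point or a joint stands for the part that bears it (a point fixed in the world has none). Each returns a list of dicts, best first, with "score" (0 to 1); they miss things now and then, are a little off and sometimes report something else, mostly with a low value. They report only what shows in the picture. A call takes as long as a camera call. They do not tell look-alikes from the thing itself.
- ctrl.masks_of(camera, thing): "region" (420x560 bool, what is visible of it) and "at" ([column, row] in pixels, amid what is visible of it).
The state is a dict: "time": time; "qpos": joint angles; "dq": joint speeds; "joint_efforts": joint torques, N m; "eef_pos": TCP position; "tcp_rot": TCP orientation; "contact_force": force on the tool from outside, world axes, zero at the start; "wrist_torque": the same for the moment, N m; "opening": opening from 0.0 (shut) to 1.0 (fully open).
Only numpy, scipy, OpenCV 4.12 (cv2) and the standard library are available. Lean on these libraries where they do the work, as an engineer would, in place of code of your own. Each camera call takes 0.05 s, during which the arm holds its last target.

## Task

Get the standing manifold block ready for measuring: bring its foot up against the near edge of the fixture plate, push its top away over that edge and ease it down flat on the plate, big ports up, never letting it drop. Then push it squarely against the side rail, and after that slide it along the rail until it is home on the brass stop screw, each time leaning on it for a moment with a firm push of 12 to 18 newtons, never over 25. Leave it lying seated against both, and disturb nothing else.

Things in the scene. Friction and masses are not known exactly. Their poses are not given: they have to be found in the camera images.
- block_mid (a point): Centre, 60 mm above the foot, of the bare aluminium manifold block standing on the granite: 50 mm thick (own x), 58 wide (own y), 120 tall (own z), 0.6-0.9 kg. Own x points away from the robot; the face with two big ports looks to own -x. Foot up to 35 mm short of the plate's near edge, up to 0.2 rad off square to it. Lying as wanted, own x points down and own z along the plate's x.
- fixture: Grey tapped-hole fixture plate, 260 (x) by 300 (y) mm, 16 thick, bolted flat on the granite: its near edge is a step 16 mm high. Origin: middle of the near edge, on the TOP surface. x points away from the robot across the plate, y left along the near edge, z up. It carries the side rail and the screw stop.
- rail: Side rail, a dark steel bar bolted on the plate, 140 mm long (x), 18 thick (y), 44 tall. Origin: centre of its underside, 80 mm beyond the plate's near edge and 84 mm left of its middle. The block goes against its right (-y) face, 9 mm from the origin. Axes as the plate's.
- stop: Screw stop, a dark steel bracket on the plate, 44 mm wide (y), 40 tall, with a 10 mm brass screw pointing to -x, 25 mm above the plate. Origin: underside of the bracket below the screw axis; its front face is 15 mm before it. The screw is locked at an unmeasured setting: its round tip stands 12 to 52 mm out from the front face and must be found by feel. Sliding friction block on plate: 0.5 to 0.75, so 3 to 7 N. Axes as the plate's.
- jack: Bystander: small dark screw jack, 38 mm across and 43 mm tall, standing on the far right part of the plate. Origin under its centre. 
- ref_sphere: Bystander: reference sphere, a 25 mm white ball on a thin stem and a dark round foot 52 mm across, 99 mm tall, right of the plate. Origin under its foot.
- ring_gauge: Bystander: steel ring gauge, 72 mm across, 22 mm tall, left of the plate. Origin under its centre.
- short_block: Bystander: a shorter manifold block, 50 x 58 x 80 mm tall, left of the plate, not to be touched. Origin under its centre.
- vblock: Bystander: steel V-block, 70 x 50 x 44 mm, right of the plate. Origin under its centre.
Things that resemble listed ones, but are neither listed nor needed, are in the scene too. What is shaped like the part that bears block_mid but orange, purple or red is not meant.

How it is judged:
On the way, in this order (a step that is already met when the one before it is completed fails the run):
1. the block leans over the plate's near edge, bearing on it (tilted 30 to 63 degrees) (angle between block_mid's own z axis and vertical between 0.52 and 1.1 rad and contact force between block and fixture above 0.5 N), for 0.2 s.
2. the block lies flat on the plate, big ports up (angle between block_mid's own x axis and vertical above 3.09 rad and z of block_mid in the frame of fixture between 0.022 and 0.028 m), for 0.2 s.
3. the block is pressed against the side rail with at least 2 N, square to it (all of step 2 and contact force between block and rail above 2 N and angle between the z axis of block_mid and the x axis of fixture, either way round below 0.03 rad), for 0.1 s.
4. the block, still along the rail, is pressed home on the stop screw with at least 2 N (all of step 2 and contact force between block and stop above 2 N and angle between the z axis of block_mid and the x axis of fixture, either way round below 0.03 rad), for 0.1 s.
At the end, for the whole second after the job is handed in: The block lies flat on the plate at rest, big ports up, released, its side within 2.5 mm of the side rail and parallel to it within 0.025 rad, its far end within 2.5 mm of the stop screw's tip (all of step 2 and angle between the z axis of block_mid and the x axis of fixture, either way round below 0.025 rad and y of block_mid in the frame of rail above -0.0405 m and z of screw_c1 in the frame of block_mid below 0.0675 m and linear speed of block below 0.01 m/s and angular speed of block below 0.05 rad/s); the robot touches nothing.
It fails at once if the block is dropped (it turns faster than 5 rad/s) (angular speed of block above 5 rad/s).
It fails at once if the block is rammed on the plate with more than 40 N (contact force between block and fixture above 40 N).
It fails at once if the block is forced against the rail or the stop with more than 25 N (contact force between block and rail above 25 N or contact force between block and stop above 25 N).
It fails at once if a bystander (jack, sphere, ring, short block or V-block) is moved by more than 15 mm (distance of any of jack, ref_sphere, ring_gauge, short_block, vblock from where it was at the start of the episode above 0.015 m).
It also fails if it takes over 72 s, if anything falls off the work surface, if the arm or the gripper's body presses on something with over 40 N, if the wrist force passes 120 N, or if a joint passes its speed limit or range.

## Working session

There is one attempt and no reset: what is moved stays moved. The work goes in short steps, Python scripts to look and compute and a tool call to move; the robot and the scene stay as the last step left them, time stands still between calls to the robot, and variables do not carry over. Pictures are saved under pics/ and viewed, and the job is handed in when it is done.

Besides the shell and the picture viewer there is one more tool, called after "Emit:" as name([rows], argument=value, ...), one row to a line, values as JSON. arm_command: Moves the arm, as the interface text tells. Shifts and turns lie within -1 to 1; 1 stands for 0.3 m of shift or 30 degrees of turn. Its arguments: {"type":"object","properties":{"steps":{"type":"array","items":{"type":"object","properties":{"hand":{"type":"number"},"travel":{"type":"array","items":{"type":"number","minimum":-1,"maximum":1}},"rotation":{"type":"array","items":{"type":"number","minimum":-1,"maximum":1}}}}},"grip_force":{"type":"number"}},"required":["steps"]}

```bash
ls -la; mkdir -p pics; python3 - <<'E'
from plant import ctrl
import cv2, json
s=ctrl.get_state()
print({k:(v.tolist() if hasattr(v,'tolist') else v) for k,v in s.items()})
for n in ("scene","top"):
    im,d=ctrl.read_camera(n); cv2.imwrite(f'pics/{n}0.png',im)
    import numpy as np; np.savez(f'{n}0.npz',im=im,d=d)
    p=ctrl.camera_params(n); print(n,p)
print(ctrl.camera_params("wrist"))
E
```

```text
total 12
drwxr-xr-x  3 agent agent 4096 Dec  7 16:22 .
drwxr-xr-x 23 root  root  4096 Dec  7 16:22 ..
drwxr-xr-x  2 agent agent 4096 Dec  7 16:22 pics
{'time': 0.0, 'qpos': [-1.4579741287236547, 0.28720411100317383, 1.5781722702320276, 9.173174527761914e-06, 1.2786197019363874, -0.1499983803183739], 'dq': [-0.0006443843233230427, -0.0008489406273928546, 0.0011391618600712398, -0.00039629314425125166, 1.1693172792836203e-05, 0.0017917904243532766], 'joint_efforts': [-0.0012099165905965492, -40.597747564315796, -29.26291286945343, -0.00023216341105580796, 0.005803826643386856, 8.837117491111712e-06], 'eef_pos': [0.17533177107113063, -0.6512093080416619, 0.2549240456175047], 'tcp_rot': [-0.09263400524483363, 0.70185932007402, -0.7001602481308588, 0.09267180172452119], 'contact_force': [0.22053511794397407, 0.29148782510433635, -0.06935071937065956], 'wrist_torque': [-0.03359648896679846, 0.006478157893802116, 0.027483872582293078], 'opening': 0.9990571073432244}
scene {'fx': 544.2754923382222, 'fy': 544.2754923382222, 'cx': 271.4656983213672, 'cy': 207.2777398536279, 'extrinsics': array
[... 470 characters left out ...]
, -1.51686067e-02,  1.37548224e-03,
        -4.07206202e-03],
       [ 5.24470223e-05, -9.37374729e-02, -9.95596948e-01,
         1.27547510e+00],
       [ 0.00000000e+00,  0.00000000e+00,  0.00000000e+00,
         1.00000000e+00]])}
{'fx': 290.34200613305995, 'fy': 290.34200613305995, 'cx': 276.59482736045516, 'cy': 210.09060041249728, 'tool_from_camera': array([[ 9.07365407e-04,  9.61870545e-01,  2.73503621e-01,
        -6.86833494e-02],
       [-1.04447937e-03, -2.73502672e-01,  9.61870676e-01,
        -1.16380061e-01],
       [ 9.99999043e-01, -1.15843707e-03,  7.56487077e-04,
         9.70663783e-04],
       [ 0.00000000e+00,  0.00000000e+00,  0.00000000e+00,
         1.00000000e+00]])}
```

View pics/scene0.png

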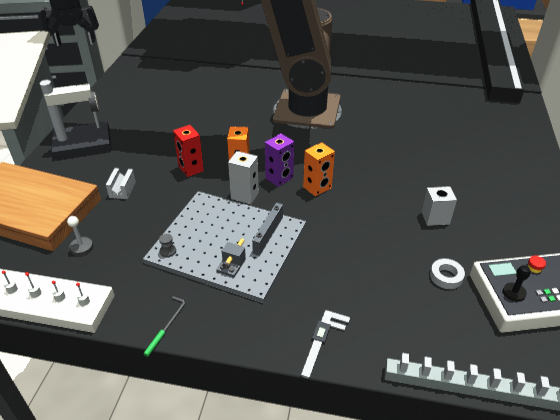

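View pics/top0.png

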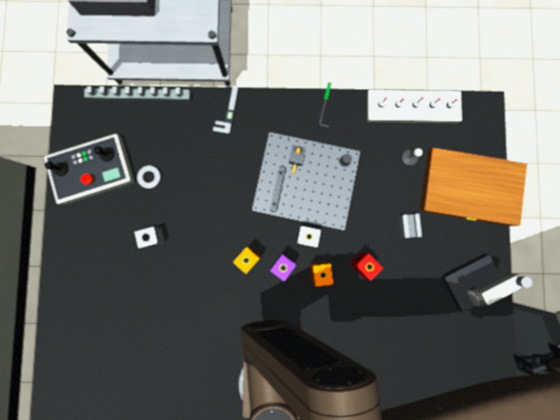

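Candidates for the block (top picture): bare aluminium at (309,237) by the plate's near edge; orange (246,260) and (322,275), purple (283,268) and red (370,267) are decoys; the bare block at (147,238) is the short one. I choose (309,237), and check it with a crop and measurements.

```bash
cat > h.py <<'E'
import numpy as np, cv2
from plant import ctrl
from scipy.spatial.transform import Rotation as R
def cloud(name,d):
    p=ctrl.camera_params(name)
    v,u=np.mgrid[0:d.shape[0],0:d.shape[1]]
    P=np.stack([(u-p['cx'])/p['fx']*d,(v-p['cy'])/p['fy']*d,d],-1)
    if 'extrinsics' in p: T=p['extrinsics']
    else:
        s=ctrl.get_state(); T=np.eye(4);T[:3,:3]=R.from_quat(s['tcp_rot']).as_matrix();T[:3,3]=s['eef_pos'];T=T@p['tool_from_camera']
    W=P@T[:3,:3].T+T[:3,3]; W[d<=0]=np.nan
    return W
def pix(name,X,T=None):
    p=ctrl.camera_params(name)
    if T is None: T=p['extrinsics']
    c=(np.asarray(X)-T[:3,3])@T[:3,:3]
    return np.stack([p['fx']*c[...,0]/c[...,2]+p['cx'],p['fy']*c[...,1]/c[...,2]+p['cy']],-1)
E
python3 - <<'E'
from h import *
out={}
for cam in ("top","scene"):
    z=np.load(cam+'0.npz'); W=cloud(cam,z['d'])
    ctrl.read_camera(cam)
    for t in ("block_mid","fixture","rail","stop","jack","ref_sphere","ring_gauge","short_block","vblock"):
        for m in ctrl.masks_of(cam,t):
            r=m['region']; P=W[r]; P=P[~np.isnan(P[:,0])]
            print(cam,t,round(m['score'],2),np.round(m['at']),r.sum(),'med',np.median(P,0).round(3),'z5-95',np.percentile(P[:,2],[5,95]).round(3))
            out[cam+t+str(len(out))]=r
np.savez('masks.npz',**out)
im=cv2.imread('pics/scene0.png'); t=cv2.imread('pics/top0.png')
cv2.imwrite('pics/c1.png',np.hstack([cv2.resize(im[120:300,130:350],(660,540)) ]))
cv2.imwrite('pics/c2.png',cv2.resize(t[120:290,220:400],(720,600*680//680)[:2] if 0 else (630,595),interpolation=cv2.INTER_CUBIC))
E
```

```text
top block_mid 0.88 [246. 260.] 389 med [0.385 0.087 0.119] z5-95 [0.014 0.123]
top block_mid 0.85 [364. 265.] 483 med [ 0.374 -0.258  0.117] z5-95 [0.025 0.122]
top block_mid 0.82 [312. 240.] 349 med [ 0.457 -0.091  0.119] z5-95 [0.101 0.122]
top block_mid 0.73 [282. 265.] 401 med [ 0.367 -0.019  0.119] z5-95 [0.003 0.123]
top block_mid 0.57 [320. 276.] 465 med [ 0.348 -0.131  0.118] z5-95 [0.009 0.122]
top fixture 0.65 [304. 180.] 7353 med [ 0.631 -0.09   0.015] z5-95 [0.011 0.053]
top rail 0.52 [278. 191.] 296 med [0.603 0.001 0.059] z5-95 [0.017 0.063]
top stop 0.86 [296. 156.] 279 med [ 0.705 -0.057  0.049] z5-95 [0.023 0.058]
top jack 0.54 [348. 159.] 121 med [ 0.698 -0.211  0.055] z5-95 [0.02  0.062]
top ref_sphere 0.53 [411. 154.] 299 med [ 0.713 -0.422  0.013] z5-95 [-0.002  0.095]
top ring_gauge 0.83 [145. 173.] 362 med [0.637 0.412 0.02 ] z5-95 [-0.     0.025]
top short_block 0.93 [148. 236.] 458 med [0.446 0.383 0.078] z5-95 [0.012 0.083]
top vblock 0.92 [412. 224.] 424 med [ 0.496 -0.419  0.031] z5-95 [0.012 0.046]
scene block_mid 0.84 [238. 143.] 549 med [ 0.372 -0.131  
[... 473 characters left out ...]
.] 697 med [0.62  0.001 0.055] z5-95 [0.022 0.063]
scene rail 0.44 [120. 184.] 625 med [ 0.513 -0.416  0.026] z5-95 [0.004 0.045]
scene stop 0.8 [233. 258.] 766 med [ 0.718 -0.057  0.04 ] z5-95 [0.016 0.057]
scene jack 0.87 [165. 247.] 281 med [ 0.711 -0.212  0.04 ] z5-95 [0.019 0.06 ]
scene ref_sphere 0.76 [ 79. 246.] 507 med [ 0.724 -0.422  0.015] z5-95 [0.002 0.095]
scene ring_gauge 0.96 [447. 275.] 744 med [0.65  0.411 0.02 ] z5-95 [0.004 0.024]
scene short_block 0.81 [438. 208.] 1104 med [0.468 0.39  0.056] z5-95 [0.006 0.082]
scene vblock 0.7 [118. 184.] 694 med [ 0.509 -0.418  0.026] z5-95 [0.002 0.045]
scene vblock 0.53 [230. 244.] 10357 med [ 0.66  -0.076  0.016] z5-95 [0.011 0.054]
```

View pics/c1.png

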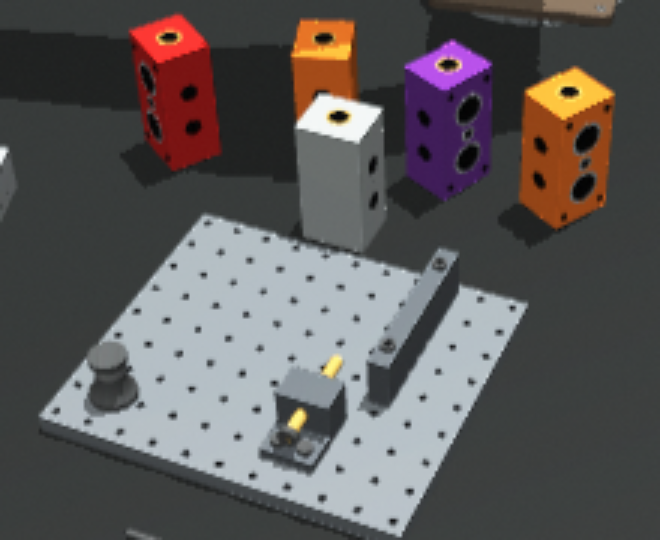

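View pics/c2.png

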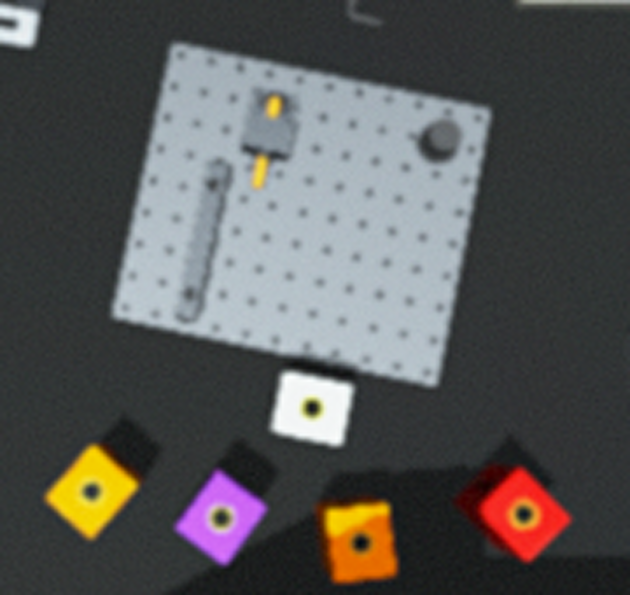

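```bash
cat > fit.py <<'E'
from h import *
z=np.load('top0.npz'); im=z['im']; 
def proj(px,zz):
    p=ctrl.camera_params('top');T=p['extrinsics']
    d=np.stack([(px[:,0]-p['cx'])/p['fx'],(px[:,1]-p['cy'])/p['fy'],np.ones(len(px))],-1)@T[:3,:3].T
    t=(zz-T[2,3])/d[:,2]; return T[:3,3]+d*t[:,None]
g=cv2.cvtColor(im,cv2.COLOR_BGR2GRAY)
S=8
def quad(x0,y0,x1,y1,th0,th1,zz,nm):
    c=cv2.resize(g[y0:y1,x0:x1],None,fx=S,fy=S,interpolation=cv2.INTER_CUBIC)
    m=((c>th0)&(c<=th1)).astype(np.uint8)
    m=cv2.morphologyEx(m,cv2.MORPH_CLOSE,np.ones((45,45)))
    cs,_=cv2.findContours(m,0,cv2.CHAIN_APPROX_NONE); k=max(cs,key=cv2.contourArea)[:,0].astype(float)
    px=(k+0.5)/S-0.5+[x0,y0]
    W=proj(px,zz)[:,:2]
    r=cv2.minAreaRect(W.astype(np.float32)*1000)
    # edge fits
    b=cv2.boxPoints(r)/1000
    print(nm,'rect c',np.round(r[0],1),'size',np.round(r[1],1),'ang',round(r[2],2))
    # robust line fit each side
    for i in range(4):
        a,e=b[i],b[(i+1)%4]; L=np.linalg.norm(e-a); u=(e-a)/L; n=np.array([-u[1],u[0]])
        s=(W-a)@u; q=(W-a)@n
        sel=(abs(q)<.006)&(s>.15*L)&(s<.85*L)
        vx,vy,x,y=cv2.fitLine((W[sel]*1000).astype(np.float32),cv2.DIST_HUBER,0,.01,.01).ravel()
        print('  side',np.round([x,y],1),'dir',round(np.degrees(np.arctan2(vy,vx)),2),sel.sum())
    return b
E
python3 - <<'E'
from fit import *
print(g[230:246,300:320]); print(g[180,245:370:4])
quad(245,122,370,240,95,215,.016,'plate')
quad(292,220,326,255,225,255,.12,'block')
quad(292,220,326,255,160,255,.12,'block')
E
```

```text
[[201 243 246 245 244 244 244 244 246 245 246 247 246 247 247 244 243 243
  237 211]
 [216 243 245 245 244 244 243 245 244 244 245 245 245 245 245 244 246 247
  246 236]
 [233 246 245 244 243 245 244 244 244 245 244 245 244 243 244 244 244 246
  246 231]
 [241 246 245 244 245 244 241 231 225 223 227 240 243 245 245 244 243 245
  245 226]
 [243 246 244 244 243 242 229 178 140 134 160 210 238 245 245 244 244 245
  246 224]
 [244 245 244 245 245 240 203 124  57  49  90 168 232 244 244 244 245 244
  244 215]
 [244 245 245 244 244 237 190 103  35  32  65 147 220 241 245 244 245 245
  240 193]
 [245 245 244 244 244 235 191 114  54  44  81 160 227 243 244 244 245 245
  234 164]
 [245 244 244 244 244 238 217 168 118 106 144 202 236 244 245 245 246 244
  227 143]
 [247 244 244 244 245 244 240 226 200 190 215 235 243 245 244 244 245 246
  223 133]
 [246 245 245 244 244 244 245 244 239 237 241 244 245 244 244 244 246 244
  216 126]
 [246 245 245 245 244 245 245 245 245 246 244 245 245 244 244 245 245 240
  197 104]
 [245 246 245 246 245 245 245 245 245 245 245 244 245 244 244 245 244 234
  168 
[... 289 characters left out ...]
 186 155 133 181 188 184 175 185 160 184 182
 184 183 182 180 184 184 174 184 167 158  49  48  53  51]
plate rect c [606.9 -84.5] size [305.2 322.9] ang 78.81
  side [ 623.6 -242.5] dir -11.17 531
  side [ 764.5 -115.7] dir 78.75 518
  side [631.6  65.2] dir -11.4 522
  side [447.9 -68. ] dir 87.62 45
block rect c [456.  -92.6] size [55.9 48.2] ang 79.39
  side [ 450.8 -119.3] dir -11.51 92
  side [479.2 -96.9] dir 78.72 105
  side [461.1 -65.6] dir -11.15 92
  side [433.2 -88.7] dir 79.58 106
block rect c [ 467.7 -100.2] size [77.4 81.2] ang 85.49
  side [ 489.5 -138.2] dir -79.06 27
  side [ 504.8 -109.9] dir -89.13 147
  side [463.3 -63.5] dir -10.96 116
  side [430.4 -91.2] dir 79.91 138
```

```bash
python3 - <<'E'
from fit import *
quad(248,124,366,224,118,256,.016,'plate')
# near edge: sample line profile in world along plate x at several y
s=ctrl.get_state(); print('tool axes\n',R.from_quat(s['tcp_rot']).as_matrix().round(3), s['time'])
e=np.array([np.cos(np.radians(-11.2)),np.sin(np.radians(-11.2))]); n=np.array([-e[1],e[0]])
def prof(e0,n0,L,zz,dirv):
    t=np.linspace(0,L,int(L*2000)+1)
    P=np.array([e*e0+n*n0+dirv*k for k in t]); X=np.c_[P,np.full(len(P),zz)]
    px=pix('top',X).astype(np.float32)
    v=cv2.remap(g,px[None,:,0],px[None,:,1],cv2.INTER_LINEAR)[0].astype(float)
    return t,v
for n0 in (-.10,-.08,-.06,-.04,-.02,.04,.06,.08,.1,.12,.14,.16):
    t,v=prof(.48,n0,.06,.016,e)
    i=np.argmax(v>118); 
    t2,v2=prof(.75,n0,.05,.016,e); j=np.argmax(v2<118)
    print(n0,'near',round(.48+t[i],4) if n0 else 0,'far',round(.75+t2[j],4))
for e0 in (.52,.55,.58,.62,.66,.70,.74):
    t,v=prof(e0,-.14,.05,.016,n); i=np.argmax(v>118)
    t2,v2=prof(e0,.17,.04,.016,n); j=np.argmax(v2<118)
    print(e0,'right',round(-.14+t[i],4),'left',round(.17+t2[j],4))
E
```

```text
plate rect c [631.2 -89.8] size [303.6 270.6] ang 78.77
  side [ 579.7 -232.6] dir -11.14 461
  side [ 764.4 -109.2] dir 78.77 516
  side [660.1  58.2] dir -11.45 457
  side [497.3 -84.1] dir -89.13 88
tool axes
 [[-0.966 -0.     0.26 ]
 [-0.26   0.    -0.966]
 [ 0.    -1.    -0.   ]] 1.1
-0.1 near 0.511 far 0.771
-0.08 near 0.5105 far 0.75
-0.06 near 0.51 far 0.772
-0.04 near 0.48 far 0.7715
-0.02 near 0.48 far 0.771
0.04 near 0.511 far 0.7715
0.06 near 0.5105 far 0.7715
0.08 near 0.511 far 0.7715
0.1 near 0.511 far 0.772
0.12 near 0.51 far 0.7715
0.14 near 0.5105 far 0.7715
0.16 near 0.5105 far 0.772
0.52 right -0.1155 left 0.1865
0.55 right -0.115 left 0.1865
0.58 right -0.116 left 0.1865
0.62 right -0.115 left 0.1855
0.66 right -0.116 left 0.1855
0.7 right -0.115 left 0.186
0.74 right -0.115 left 0.185
```

```bash
cat >> h.py <<'E'
YAW=np.radians(-11.2)
ev=np.array([np.cos(YAW),np.sin(YAW),0]); nv=np.array([-ev[1],ev[0],0]); zv=np.array([0,0,1.])
O=ev*.5107+nv*.0353+zv*.016   # plate origin
def pw(x,y,z): return O+ev*x+nv*y+zv*z   # plate frame -> world
def wp(X): d=np.asarray(X)-O; return np.array([d@ev,d@nv,d[2]])
def Rp(pitch,dyaw=0):
    """tool pitch deg: 180 = down, >180 body swings to far side (tool points back); tool z = plate y"""
    a=np.radians(pitch); 
    y=ev*np.sin(a)+zv*np.cos(a); z=nv; x=np.cross(y,z)
    M=np.stack([x,y,z],1); return R.from_rotvec([0,0,np.radians(dyaw)])*R.from_matrix(M)
def cur():
    s=ctrl.get_state(); return np.array(s['eef_pos']),R.from_quat(s['tcp_rot']),s
def plan(poses,start=None):
    """poses list of (pos,R); print one row each"""
    p,r=start if start else cur()[:2]
    for P,Q in poses:
        t=r.inv().apply(P-p); w=np.degrees((r.inv()*Q).as_rotvec())
        print('travel',np.round(t/.3,3).tolist(),'rot',np.round(w/30,3).tolist(),' |mm|',round(np.linalg.norm(t)*1000,1),'deg',round(np.linalg.norm(w),1))
        p,r=P,Q
def rep():
    p,r,s=cur(); 
    M=r.as_matrix(); y=M[:,1]
    print('t',round(s['time'],2),'plate pos mm',(wp(p)*1000).round(1),'pitch',round(np.degrees(np.arctan2(y@ev,y@zv))%360,2),'rot err deg to pitch180',np.degrees((Rp(180).inv()*r).as_rotvec()).round(2),'F(plate)',np.round([np.dot(s['contact_force'],v) for v in (ev,nv,zv)],2),'T',np.round(s['wrist_torque'],2),'open',round(s['opening'],3))
    print(' q',np.round(s['qpos'],3).tolist())
E
python3 - <<'E'
from h import *
rep()
p,r,s=cur()
T=pw(-.045,-.037,.284); Q=Rp(180)
dy=(r.inv()*Q).as_rotvec(); print(np.degrees(dy),T)
w=np.radians(-10.25)
N=15
plan([(p+(T-p)*(k+1)/N, r*R.from_rotvec([0,-np.radians(153.7)*(k+1)/N,0])) for k in range(N)])
E
```

```text
t 1.1 plate pos mm [-212.1 -640.6  240.3] pitch 180.0 rot err deg to pitch180 [ -0.   153.74   0.  ] F(plate) [ 0.57  0.88 -0.32] T [ 0.07 -0.03  0.03] open 0.998
 q [-1.458, 0.286, 1.577, -0.0, 1.279, -0.15]
[ 1.50141467e-04 -1.53743982e+02 -6.76833709e-05] [ 0.45650062 -0.09212256  0.3       ]
travel [-0.093, -0.01, -0.104] rot [-0.0, -0.342, 0.0]  |mm| 41.9 deg 10.2
travel [-0.11, -0.01, -0.086] rot [-0.0, -0.342, 0.0]  |mm| 41.9 deg 10.2
travel [-0.123, -0.01, -0.065] rot [0.0, -0.342, 0.0]  |mm| 41.9 deg 10.2
travel [-0.133, -0.01, -0.042] rot [0.0, -0.342, 0.0]  |mm| 41.9 deg 10.2
travel [-0.138, -0.01, -0.018] rot [0.0, -0.342, -0.0]  |mm| 41.9 deg 10.2
travel [-0.139, -0.01, 0.007] rot [0.0, -0.342, 0.0]  |mm| 41.9 deg 10.2
travel [-0.135, -0.01, 0.032] rot [-0.0, -0.342, -0.0]  |mm| 41.9 deg 10.2
travel [-0.128, -0.01, 0.055] rot [-0.0, -0.342, 0.0]  |mm| 41.9 deg 10.2
travel [-0.116, -0.01, 0.077] rot [-0.0, -0.342, -0.0]  |mm| 41.9 deg 10.2
travel [-0.1, -0.01, 0.097] rot [0.0, -0.342, 0.0]  |mm| 41.9 deg 10.2
travel [-0.081, -0.01, 0.113] rot [-0.0, -0.342, 0.0]  |mm| 41.9 deg 10.2
travel [-0.06, -0.01, 0.126] rot [0.0, -0.342, 0.0]  |mm| 41.9 deg 10.2
travel [-0.037, -0.01, 0.134] rot [-0.0, -0.342, -0.0]  |mm| 41.9 deg 10.2
travel [-0.012, -0.01, 0.139] rot [0.0, -0.342, 0.0]  |mm| 41.9 deg 10.2
travel [0.013, -0.01, 0.139] rot [-0.0, -0.342, -0.0]  |mm| 41.9 deg 10.2
```

Emit:
arm_command([
  {"hand":1,"travel":[-0.093,-0.01,-0.104],"rotation":[0,-0.342,0]},
  {"hand":1,"travel":[-0.11,-0.01,-0.086],"rotation":[0,-0.342,0]},
  {"hand":1,"travel":[-0.123,-0.01,-0.065],"rotation":[0,-0.342,0]},
  {"hand":1,"travel":[-0.133,-0.01,-0.042],"rotation":[0,-0.342,0]},
  {"hand":1,"travel":[-0.138,-0.01,-0.018],"rotation":[0,-0.342,0]},
  {"hand":1,"travel":[-0.139,-0.01,0.007],"rotation":[0,-0.342,0]},
  {"hand":1,"travel":[-0.135,-0.01,0.032],"rotation":[0,-0.342,0]},
  {"hand":1,"travel":[-0.128,-0.01,0.055],"rotation":[0,-0.342,0]},
])

```text
time: 2.1
eef_pos: [0.3217, -0.3434, 0.281]
tcp_rot: [0.54, -0.456, 0.458, -0.54]
contact_force: [0.4, 0.3, 0.6]
opening: 0.997
```

```bash
python3 - <<'E'
from h import *
rep()
p,r,s=cur()
T=pw(-.045,-.037,.284); Q=Rp(180)
dy=np.degrees((r.inv()*Q).as_rotvec()); N=int(max(np.linalg.norm(T-p)/.05,abs(dy[1])/10))+1
plan([(p+(T-p)*(k+1)/N, r*R.from_rotvec(np.radians(dy)*(k+1)/N)) for k in range(N)])
E
```

```text
t 2.1 plate pos mm [-128.4 -309.7  265. ] pitch 179.88 rot err deg to pitch180 [-1.000e-02  6.925e+01 -1.600e-01] F(plate) [0.31 0.32 0.63] T [-0.03  0.03  0.05] open 0.997
 q [-1.034, -0.201, 2.035, 0.001, 1.304, -1.201]
travel [-0.107, -0.009, 0.083] rot [0.0, -0.33, 0.001]  |mm| 40.8 deg 9.9
travel [-0.091, -0.009, 0.1] rot [0.0, -0.33, 0.001]  |mm| 40.8 deg 9.9
travel [-0.073, -0.009, 0.115] rot [0.0, -0.33, 0.001]  |mm| 40.8 deg 9.9
travel [-0.052, -0.009, 0.125] rot [0.0, -0.33, 0.001]  |mm| 40.8 deg 9.9
travel [-0.03, -0.009, 0.132] rot [0.0, -0.33, 0.001]  |mm| 40.8 deg 9.9
travel [-0.007, -0.009, 0.136] rot [0.0, -0.33, 0.001]  |mm| 40.8 deg 9.9
travel [0.017, -0.009, 0.135] rot [0.0, -0.33, 0.001]  |mm| 40.8 deg 9.9
```

Emit:
arm_command([
  {"hand":1,"travel":[-0.107,-0.009,0.083],"rotation":[0,-0.33,0]},
  {"hand":1,"travel":[-0.091,-0.009,0.1],"rotation":[0,-0.33,0]},
  {"hand":1,"travel":[-0.073,-0.009,0.115],"rotation":[0,-0.33,0]},
  {"hand":1,"travel":[-0.052,-0.009,0.125],"rotation":[0,-0.33,0]},
  {"hand":1,"travel":[-0.03,-0.009,0.132],"rotation":[0,-0.33,0]},
  {"hand":1,"travel":[-0.007,-0.009,0.136],"rotation":[0,-0.33,0]},
  {"hand":1,"travel":[0.017,-0.009,0.135],"rotation":[0,-0.33,0]},
])

```text
time: 2.98
eef_pos: [0.455, -0.0809, 0.3024]
tcp_rot: [0.707, -0.052, 0.057, -0.703]
contact_force: [-0.3, -0.0, 0.2]
opening: 1.003
```

```bash
python3 - <<'E'
from h import *
rep()
p,r,s=cur()
im,d=ctrl.read_camera('wrist'); np.savez('w0.npz',im=im,d=d,p=p,q=r.as_quat()); cv2.imwrite('pics/w0.png',im)
# kinematic fit: r_in plane, z
qs=[([-1.458,0.287,1.578,0,1.2786,-.15],[0.17533,-0.65121,0.25492]),([-1.034,-.201,2.035,0,1.304,-1.2],[.3217,-.3434,.281]),(s['qpos'],p)]
A=[];b=[]
for q,x in qs:
    x=np.asarray(x);u=np.array([np.cos(q[0]),np.sin(q[0])]); print('radial',x[:2]@u,'lat',x[1]*u[0]-x[0]*u[1])
    # radial = a0 + L2 sin q2 + L3 sin(q2+q3)+ d6 sin(sum); z = h' + L2 cos q2+L3 cos(q23)   h'=h-d6
    A+=[[np.sin(q[1]),np.sin(q[1]+q[2]),1,0],[np.cos(q[1]),np.cos(q[1]+q[2]),0,1]]; b+=[x[:2]@u,x[2]]
print(np.linalg.lstsq(np.array(A),np.array(b),rcond=None))
E
```

```text
t 2.98 plate pos mm [-48.7 -26.3 286.4] pitch 179.51 rot err deg to pitch180 [-0.27 -2.34 -0.48] F(plate) [-0.25 -0.08  0.25] T [0.04 0.   0.07] open 1.003
 q [-0.395, -0.24, 2.029, -0.003, 1.344, -1.81]
radial 0.6668063846785078 lat 0.10091738379475447
radial 0.4596139990917531 lat 0.10084355130044736
radial 0.4510935548473942 lat 0.10028715751799613
(array([ 0.43694764,  0.5751098 , -0.00736588,  0.00247724]), array([2.23590091e-06]), np.int32(4), array([2.61887561, 2.24787603, 0.29515769, 0.03776025]))
```

View pics/w0.png

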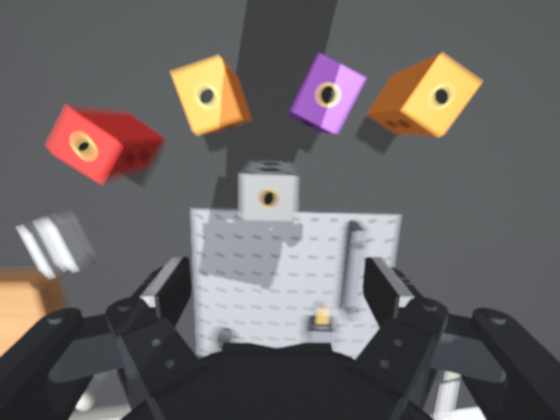

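```bash
python3 - <<'E'
from h import *
rep()
p,r,s=cur()
im,d=ctrl.read_camera('wrist'); np.savez('w1.npz',im=im,d=d,p=p,q=r.as_quat()); cv2.imwrite('pics/w1.png',im)
rep()
E
```

```text
t 3.02 plate pos mm [-48.  -22.7 286.9] pitch 179.43 rot err deg to pitch180 [-0.05 -2.77 -0.57] F(plate) [-2.02  1.81  0.9 ] T [ 0.03  0.06 -0.06] open 1.001
 q [-0.389, -0.24, 2.028, 0.001, 1.344, -1.813]
t 3.08 plate pos mm [-48.4 -24.8 286.6] pitch 179.49 rot err deg to pitch180 [-0.2  -2.38 -0.51] F(plate) [-0.1  -0.23 -0.37] T [-0.06  0.02 -0.  ] open 0.999
 q [-0.392, -0.24, 2.028, -0.002, 1.344, -1.809]
```

View pics/w1.png

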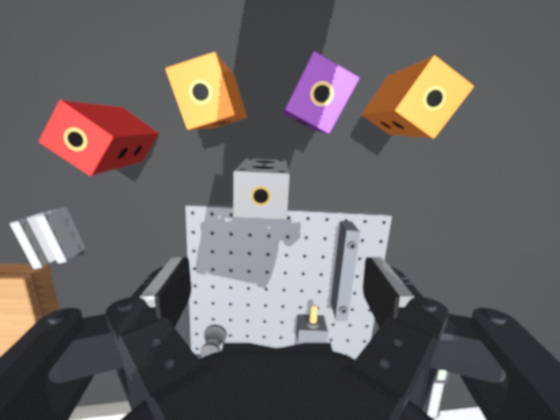

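```bash
python3 - <<'E'
from h import *
p,r,s=cur()
im,d=ctrl.read_camera('wrist'); rep()
np.savez('w2.npz',im=im,d=d,p=p,q=r.as_quat()); cv2.imwrite('pics/w2.png',im)
# cloud w/ pose before
pr=ctrl.camera_params('wrist'); T=np.eye(4);T[:3,:3]=r.as_matrix();T[:3,3]=p;T=T@pr['tool_from_camera']
v,u=np.mgrid[0:420,0:560]; P=np.stack([(u-pr['cx'])/pr['fx']*d,(v-pr['cy'])/pr['fy']*d,d],-1)@T[:3,:3].T+T[:3,3]
reg=np.zeros((420,560),bool); reg[150:225,225:300]=1
ok=reg&(d>0)
X=np.stack([(P-O)@ev,(P-O)@nv,P[...,2]],-1)
top=ok&(X[...,2]>.112); W=X[top]; print('top n',top.sum(),'z',np.median(W[:,2]),'x',np.percentile(W[:,0],[1,50,99]).round(4),'y',np.percentile(W[:,1],[1,50,99]).round(4))
rct=cv2.minAreaRect((W[:,:2]*1000).astype(np.float32)); print(rct)
face=ok&(X[...,2]>.03)&(X[...,2]<.105)&(abs(X[...,1]+.037)<.024); F=X[face]
A=np.c_[F[:,1],F[:,2],np.ones(len(F))]; c=np.linalg.lstsq(A,F[:,0],rcond=None)[0]; print('face x = ',c,'yaw deg',-np.degrees(np.arctan(c[0])),len(F))
# plate region heights
pl=(d>0)&(X[...,2]>.008)&(X[...,2]<.022)&(abs(X[...,0]-.02)<.02)&(abs(X[...,1])<.14)
print('plate z',np.median(X[...,2][pl]))
for y0 in (-.13,-.11,-.09,.0,.02,.04,.06,.1,.13):
    s_=(d>0)&(abs(X[...,1]-y0)<.004)&(abs(X[...,0])<.03)
    xs=X[s_]; hi=xs[xs[:,2]>.010]; lo=xs[xs[:,2]<.006]
    print(y0,'edge x mm min hi',(hi[:,0].min()*1000).round(1),'max lo',(lo[:,0].max()*1000).round(1) if len(lo) else None)
E
```

```text
t 3.12 plate pos mm [-48.7 -26.2 286.4] pitch 179.53 rot err deg to pitch180 [-0.27 -2.18 -0.47] F(plate) [0.93 0.61 0.29] T [-0.05  0.01 -0.03] open 0.997
 q [-0.395, -0.24, 2.029, -0.003, 1.344, -1.807]
top n 2550 z 0.11890653290986639 x [-0.0698 -0.0464 -0.0207] y [-0.07   -0.0413 -0.0127]
((-44.900543212890625, -41.09886169433594), (50.1609001159668, 58.116188049316406), 0.0890483632683754)
face x =  [ 0.00216937 -0.00137325 -0.06973696] yaw deg -0.12429572454378512 352
plate z 0.014940113949518108
-0.13 edge x mm min hi 0.5 max lo 1.3
-0.11 edge x mm min hi 0.6 max lo 1.4
-0.09 edge x mm min hi 0.8 max lo 1.3
0.0 edge x mm min hi 1.1 max lo 1.6
0.02 edge x mm min hi 1.3 max lo 2.0
0.04 edge x mm min hi 1.4 max lo 1.8
0.06 edge x mm min hi 1.3 max lo 1.7
0.1 edge x mm min hi 1.5 max lo 2.0
0.13 edge x mm min hi 1.5 max lo 2.0
```

```bash
cat >> h.py <<'E'
def interp(P1,Q1,N,start=None):
    p,r=start if start else cur()[:2]
    w=(r.inv()*Q1).as_rotvec()
    plan([(p+(P1-p)*(k+1)/N, r*R.from_rotvec(w*(k+1)/N)) for k in range(N)],(p,r))
E
python3 - <<'E'
from h import *
rep()
A=(pw(-.075,-.039,.155),Rp(160)); B=(pw(-.048,-.039,.0796),Rp(160))
interp(*A,5)
print(); interp(*B,3,A)
E
```

```text
t 3.12 plate pos mm [-48.7 -26.2 286.4] pitch 179.53 rot err deg to pitch180 [-0.27 -2.18 -0.47] F(plate) [0.93 0.61 0.29] T [-0.05  0.01 -0.03] open 0.997
 q [-0.395, -0.24, 2.029, -0.003, 1.344, -1.807]
travel [-0.019, 0.087, -0.007] rot [-0.001, 0.015, -0.13]  |mm| 26.9 deg 3.9
travel [-0.024, 0.086, -0.008] rot [-0.001, 0.015, -0.13]  |mm| 26.9 deg 3.9
travel [-0.03, 0.084, -0.008] rot [-0.001, 0.015, -0.13]  |mm| 26.9 deg 3.9
travel [-0.036, 0.082, -0.008] rot [-0.001, 0.015, -0.13]  |mm| 26.9 deg 3.9
travel [-0.041, 0.079, -0.008] rot [-0.001, 0.015, -0.13]  |mm| 26.9 deg 3.9

travel [-0.0, 0.089, 0.0] rot [0.0, 0.0, 0.0]  |mm| 26.7 deg 0.0
travel [-0.0, 0.089, -0.0] rot [0.0, 0.0, 0.0]  |mm| 26.7 deg 0.0
travel [-0.0, 0.089, 0.0] rot [0.0, 0.0, 0.0]  |mm| 26.7 deg 0.0
```

Emit:
arm_command([
  {"hand":1,"travel":[-0.019,0.087,-0.007],"rotation":[0,0.015,-0.13]},
  {"hand":1,"travel":[-0.024,0.086,-0.008],"rotation":[0,0.015,-0.13]},
  {"hand":1,"travel":[-0.03,0.084,-0.008],"rotation":[0,0.015,-0.13]},
  {"hand":1,"travel":[-0.036,0.082,-0.008],"rotation":[0,0.015,-0.13]},
  {"hand":1,"travel":[-0.041,0.079,-0.008],"rotation":[0,0.015,-0.13]},
  {"hand":1,"travel":[0,0,0],"rotation":[0,0,0]},
])

```text
time: 3.88
eef_pos: [0.4249, -0.0933, 0.1679]
tcp_rot: [0.705, 0.053, 0.199, -0.679]
contact_force: [-0.4, 0.0, 0.1]
opening: 1.002
```

```bash
python3 - <<'E'
from h import *
rep()
im,d=ctrl.read_camera('wrist'); cv2.imwrite('pics/w3.png',im); rep()
B=(pw(-.048,-.039,.0796),Rp(160)); interp(*B,4)
E
```

```text
t 3.88 plate pos mm [-75.8 -44.3 151.9] pitch 159.38 rot err deg to pitch180 [ -0.16   0.81 -20.62] F(plate) [-0.36 -0.06  0.08] T [0.05 0.2  0.01] open 1.002
 q [-0.505, -0.372, 2.408, 0.148, 0.766, -1.955]
t 3.92 plate pos mm [-73.9 -44.6 154.3] pitch 159.15 rot err deg to pitch180 [ -0.23   0.77 -20.85] F(plate) [ 0.51 -0.06  0.93] T [0.01 0.18 0.  ] open 1.0
 q [-0.504, -0.372, 2.404, 0.148, 0.765, -1.955]
travel [-0.002, 0.066, 0.005] rot [0.003, -0.006, 0.007]  |mm| 19.8 deg 0.3
travel [-0.002, 0.066, 0.005] rot [0.003, -0.006, 0.007]  |mm| 19.8 deg 0.3
travel [-0.002, 0.066, 0.005] rot [0.003, -0.006, 0.007]  |mm| 19.8 deg 0.3
travel [-0.001, 0.066, 0.005] rot [0.003, -0.006, 0.007]  |mm| 19.8 deg 0.3
```

View pics/w3.png

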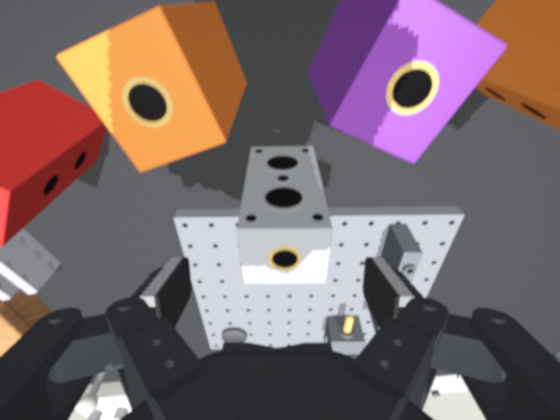

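The picture shows the block at (285,215), big ports facing the robot, between the open fingers (185…368). Next I descend.

Emit:
arm_command([
  {"hand":1,"travel":[-0.002,0.066,0.007],"rotation":[0,-0.006,0.007]},
  {"hand":1,"travel":[-0.002,0.066,0.005],"rotation":[0,-0.006,0.007]},
  {"hand":1,"travel":[-0.002,0.066,0.002],"rotation":[0,-0.006,0.007]},
  {"hand":1,"travel":[-0.001,0.055,0.0],"rotation":[0,-0.006,0.007]},
  {"hand":1,"travel":[0,0,0],"rotation":[0,0,0]},
])

```text
time: 4.55
eef_pos: [0.4624, -0.1019, 0.1093]
tcp_rot: [0.709, 0.058, 0.197, -0.675]
contact_force: [0.2, -0.0, -0.2]
opening: 1.002
```

```bash
python3 - <<'E'
from h import *
rep()
B=(pw(-.048,-.040,.0796),Rp(160)); interp(*B,1)
E
```

```text
t 4.55 plate pos mm [-37.3 -45.5  93.3] pitch 159.04 rot err deg to pitch180 [ -0.74   0.2  -20.96] F(plate) [ 0.2   0.03 -0.19] T [-0.01  0.15  0.  ] open 1.002
 q [-0.473, -0.149, 2.363, 0.157, 0.577, -1.961]
travel [-0.05, 0.03, 0.019] rot [0.025, -0.002, 0.032]  |mm| 18.2 deg 1.2
```

Emit:
arm_command([
  {"hand":1,"travel":[-0.03,0.015,0.01],"rotation":[0.02,0,0.02]},
  {"hand":1,"travel":[-0.02,0.015,0.008],"rotation":[0.01,0,0.01]},
  {"hand":1,"travel":[0,0,0],"rotation":[0,0,0]},
])

```text
time: 4.92
eef_pos: [0.4542, -0.0952, 0.098]
tcp_rot: [0.704, 0.056, 0.192, -0.681]
contact_force: [-1.3, 0.0, -0.8]
opening: 0.998
```

```bash
python3 - <<'E'
from h import *
rep()
B=(pw(-.048,-.040,.0796),Rp(160)); interp(*B,1)
E
```

```text
t 4.92 plate pos mm [-46.7 -40.5  82. ] pitch 159.74 rot err deg to pitch180 [  0.14   0.04 -20.26] F(plate) [-1.25 -0.2  -0.77] T [0.02 0.14 0.04] open 0.998
 q [-0.474, -0.146, 2.383, 0.181, 0.571, -1.985]
travel [-0.007, 0.006, 0.002] rot [-0.004, -0.002, 0.009]  |mm| 2.8 deg 0.3
```

Emit:
arm_command([
  {"hand":0.5,"travel":[0,0,0],"rotation":[0,0,0]},
  {"hand":0.5,"travel":[0,0,0],"rotation":[0,0,0]},
  {"hand":0.5,"travel":[0,0,0],"rotation":[0,0,0]},
  {"hand":0.5,"travel":[0,0,0],"rotation":[0,0,0]},
], grip_force=45)

```text
time: 5.42
eef_pos: [0.4543, -0.0951, 0.0986]
tcp_rot: [0.704, 0.056, 0.192, -0.681]
contact_force: [1.2, 0.1, -0.7]
opening: 0.677
```

```bash
python3 - <<'E'
from h import *
rep()
im,d=ctrl.read_camera('wrist'); cv2.imwrite('pics/w4.png',im); rep()
E
```

```text
t 5.42 plate pos mm [-46.6 -40.4  82.6] pitch 159.67 rot err deg to pitch180 [ 1.200e-01  2.000e-02 -2.033e+01] F(plate) [ 1.11  0.34 -0.68] T [0.03 0.11 0.01] open 0.677
 q [-0.474, -0.147, 2.383, 0.181, 0.571, -1.985]
t 5.47 plate pos mm [-46.6 -40.4  82.6] pitch 159.67 rot err deg to pitch180 [ 1.200e-01  2.000e-02 -2.033e+01] F(plate) [ 0.2   0.7  -0.42] T [0.   0.13 0.03] open 0.672
 q [-0.474, -0.147, 2.383, 0.181, 0.571, -1.985]
```

View pics/w4.png

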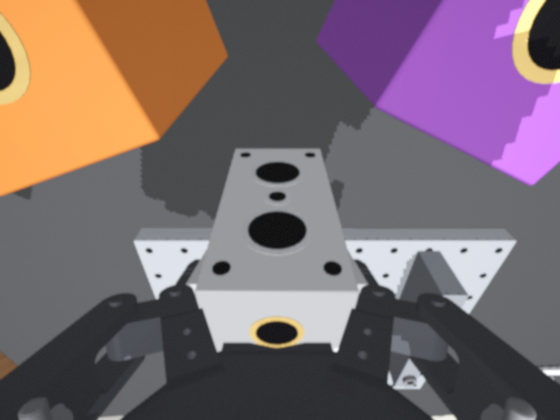

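```bash
cat >> h.py <<'E'
def rel(dx,dy,dz,dp,n=1,dyaw=0):
    """plate-frame shift (mm) and pitch change (deg) in n equal rows from current pose, keeping orientation as measured"""
    p,r,s=cur()
    poses=[]
    for k in range(n):
        f=(k+1)/n
        Q=R.from_rotvec(nv*np.radians(dp*f))*R.from_rotvec(zv*np.radians(dyaw*f))*r
        poses.append((p+(ev*dx+nv*dy+zv*dz)*f/1000,Q))
    plan(poses)
E
python3 - <<'E'
from h import *
rel(0,0,4,0,1); print(); rel(12,0,0,0,2)
r=Rp(160); y=(R.from_rotvec(nv*np.radians(10))*r).as_matrix()[:,1]; print('pitch check',np.degrees(np.arctan2(y@ev,y@zv))%360)
E
```

```text
travel [0.005, -0.013, 0.0] rot [0.0, 0.0, 0.0]  |mm| 4.0 deg 0.0

travel [0.019, 0.007, -0.0] rot [0.0, 0.0, 0.0]  |mm| 6.0 deg 0.0
travel [0.019, 0.007, -0.0] rot [0.0, 0.0, 0.0]  |mm| 6.0 deg 0.0
pitch check 169.99999999999997
```

Emit:
arm_command([
  {"hand":0.5,"travel":[0.005,-0.013,0],"rotation":[0,0,0]},
  {"hand":0.5,"travel":[0,0,0],"rotation":[0,0,0]},
])

```text
time: 5.72
eef_pos: [0.4513, -0.0936, 0.0997]
tcp_rot: [0.704, 0.053, 0.189, -0.683]
contact_force: [-0.1, -0.4, -7.9]
opening: 0.675
```

```bash
python3 - <<'E'
from h import *
rep()
E
```

```text
t 5.72 plate pos mm [-49.8 -39.5  83.7] pitch 160.19 rot err deg to pitch180 [ 2.600e-01  1.000e-02 -1.981e+01] F(plate) [-0.05 -0.4  -7.85] T [ 0.13  0.55 -0.04] open 0.675
 q [-0.474, -0.155, 2.385, 0.177, 0.586, -1.981]
```

```bash
python3 - <<'E'
from h import *
rel(18,0,2,0,3)
E
```

```text
travel [0.02, 0.005, -0.0] rot [0.0, 0.0, 0.0]  |mm| 6.0 deg 0.0
travel [0.02, 0.005, -0.0] rot [0.0, 0.0, 0.0]  |mm| 6.0 deg 0.0
travel [0.02, 0.005, -0.0] rot [0.0, 0.0, 0.0]  |mm| 6.0 deg 0.0
```

Emit:
arm_command([
  {"hand":0.5,"travel":[0.02,0.003,0],"rotation":[0,0,0]},
  {"hand":0.5,"travel":[0.02,0.003,0],"rotation":[0,0,0]},
  {"hand":0.5,"travel":[0.02,0.003,0],"rotation":[0,0,0]},
  {"hand":0.5,"travel":[0,0,0],"rotation":[0,0,0]},
])

```text
time: 6.22
eef_pos: [0.4686, -0.0967, 0.1015]
tcp_rot: [0.703, 0.052, 0.188, -0.684]
contact_force: [0.5, 0.6, -6.1]
opening: 0.676
```

```bash
python3 - <<'E'
from h import *
rep()
rel(5,0,0,0,1)
E
```

```text
t 6.22 plate pos mm [-32.3 -39.1  85.5] pitch 160.45 rot err deg to pitch180 [  0.33   0.02 -19.55] F(plate) [ 0.41  0.64 -6.05] T [0.16 0.49 0.04] open 0.676
 q [-0.461, -0.11, 2.342, 0.169, 0.588, -1.961]
travel [0.016, 0.006, -0.0] rot [0.0, 0.0, 0.0]  |mm| 5.0 deg 0.0
```

Emit:
arm_command([
  {"hand":0.5,"travel":[0.016,0.005,0],"rotation":[0,0,0]},
  {"hand":0.5,"travel":[0,0,0],"rotation":[0,0,0]},
])

```text
time: 6.48
eef_pos: [0.4738, -0.0977, 0.1016]
tcp_rot: [0.703, 0.051, 0.188, -0.684]
contact_force: [-0.6, 0.3, -6.1]
opening: 0.677
```

```bash
python3 - <<'E'
from h import *
rep()
rel(3,0,0,0,1)
E
```

```text
t 6.47 plate pos mm [-26.9 -39.1  85.6] pitch 160.47 rot err deg to pitch180 [  0.34   0.02 -19.53] F(plate) [-0.69  0.19 -6.11] T [0.12 0.52 0.08] open 0.677
 q [-0.457, -0.096, 2.329, 0.167, 0.586, -1.957]
travel [0.009, 0.003, -0.0] rot [0.0, 0.0, 0.0]  |mm| 3.0 deg 0.0
```

Emit:
arm_command([
  {"hand":0.5,"travel":[0.01,0.004,0],"rotation":[0,0,0]},
  {"hand":0.5,"travel":[0,0,0],"rotation":[0,0,0]},
])

```text
time: 6.72
eef_pos: [0.4764, -0.098, 0.1009]
tcp_rot: [0.703, 0.051, 0.187, -0.684]
contact_force: [-0.4, 0.4, -7.2]
opening: 0.67
```

```bash
python3 - <<'E'
from h import *
rep()
im,d=ctrl.read_camera('wrist'); cv2.imwrite('pics/w5.png',im)
im,d=ctrl.read_camera('scene'); cv2.imwrite('pics/s5.png',cv2.resize(im[90:250,170:350],(720,640))[:600])
E
```

```text
t 6.72 plate pos mm [-24.3 -38.9  84.9] pitch 160.61 rot err deg to pitch180 [ 3.700e-01  1.000e-02 -1.939e+01] F(plate) [-0.47  0.3  -7.17] T [0.09 0.68 0.02] open 0.67
 q [-0.455, -0.087, 2.323, 0.166, 0.586, -1.954]
```

View pics/s5.png

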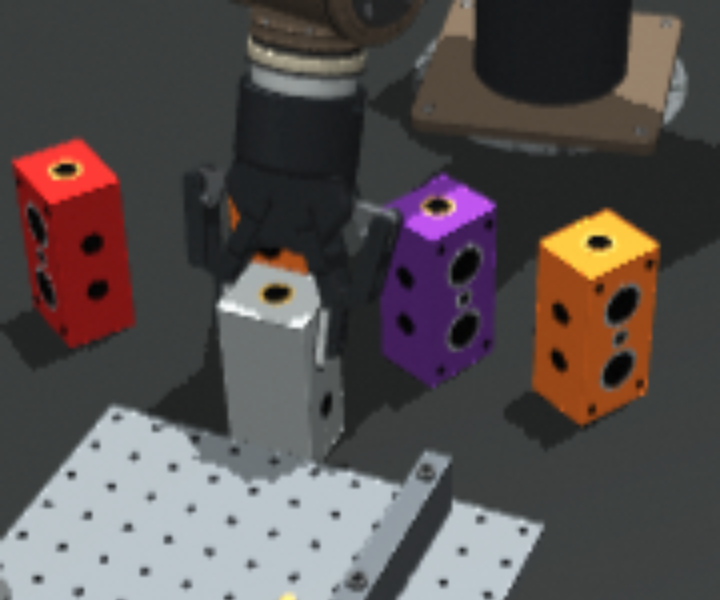

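View pics/w5.png

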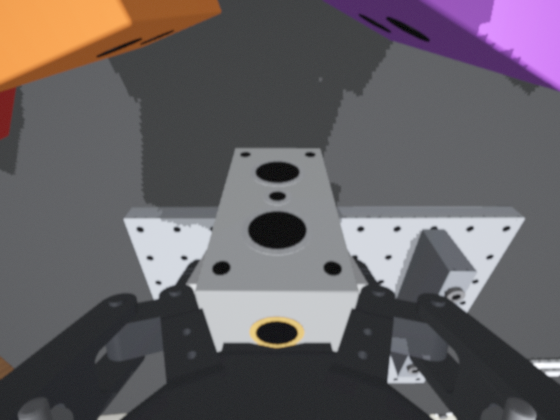

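Emit:
arm_command([
  {"hand":0.5,"travel":[0.012,0.003,0],"rotation":[0,0,0]},
  {"hand":0.5,"travel":[0,0,0],"rotation":[0,0,0]},
])

```text
time: 7.08
eef_pos: [0.478, -0.0978, 0.0998]
tcp_rot: [0.703, 0.049, 0.184, -0.685]
contact_force: [-0.0, 0.4, -6.8]
opening: 0.68
```

```bash
python3 - <<'E'
from h import *
rep()
E
```

```text
t 7.08 plate pos mm [-22.8 -38.4  83.8] pitch 160.98 rot err deg to pitch180 [  0.45  -0.02 -19.02] F(plate) [-0.1   0.38 -6.84] T [ 0.09  0.6  -0.02] open 0.68
 q [-0.453, -0.079, 2.316, 0.163, 0.591, -1.95]
```

```bash
cat >> h.py <<'E'
C=np.array([.001,0.]); HG=.0795; XG=-.024; TH0=159.67
def tilt_pose(t,y=-.0390,dz=0,dx=0,H=None):
    H=HG if H is None else H
    a=np.radians(t); G=C+np.array([XG*np.cos(a)+H*np.sin(a), -XG*np.sin(a)+H*np.cos(a)])
    pt=np.radians(TH0+t); tcp=G-.006*np.array([np.sin(pt),np.cos(pt)])
    return pw(tcp[0]+dx,y,tcp[1]+dz),Rp(TH0+t)
def state_tilt():
    p,r,s=cur(); y=r.as_matrix()[:,1]; t=np.degrees(np.arctan2(y@ev,y@zv))%360-TH0
    q=wp(tilt_pose(t)[0]); print('tilt',round(t,2),'dev from arc mm',((wp(p)-q)*1000).round(1)); return t
E
python3 - <<'E'
from h import *
t=state_tilt()
plan([tilt_pose(k) for k in (4,7,10,13)])
E
```

```text
tilt 1.31 dev from arc mm [ 0.3  0.6 -1.9]
travel [0.015, -0.005, -0.002] rot [-0.015, -0.002, 0.09]  |mm| 4.8 deg 2.7
travel [0.015, 0.001, -0.0] rot [0.0, 0.0, 0.1]  |mm| 4.7 deg 3.0
travel [0.015, 0.001, 0.0] rot [-0.0, -0.0, 0.1]  |mm| 4.7 deg 3.0
travel [0.015, 0.001, -0.0] rot [0.0, -0.0, 0.1]  |mm| 4.7 deg 3.0
```

Emit:
arm_command([
  {"hand":0.5,"travel":[0.015,-0.005,-0.002],"rotation":[-0.015,-0.002,0.09]},
  {"hand":0.5,"travel":[0.015,0.0,0],"rotation":[0,0,0.1]},
  {"hand":0.5,"travel":[0.015,0.0,0],"rotation":[0,0,0.1]},
  {"hand":0.5,"travel":[0.015,0.0,0],"rotation":[0,0,0.1]},
])

```text
time: 7.58
eef_pos: [0.496, -0.1021, 0.1065]
tcp_rot: [0.707, -0.024, 0.114, -0.697]
contact_force: [-1.7, 0.6, -8.0]
opening: 0.676
```

```bash
python3 - <<'E'
from h import *
rep(); t=state_tilt()
plan([tilt_pose(t+k) for k in (3,6,9,12)])
E
```

```text
t 7.58 plate pos mm [ -4.3 -39.1  90.5] pitch 172.65 rot err deg to pitch180 [-0.05  0.09 -7.35] F(plate) [-1.81  0.23 -7.98] T [ 0.1   0.44 -0.01] open 0.676
 q [-0.416, 0.037, 2.164, 0.037, 0.815, -1.813]
tilt 12.98 dev from arc mm [ 1.  -0.1  1.7]
travel [0.012, 0.006, 0.0] rot [0.002, -0.003, 0.1]  |mm| 4.0 deg 3.0
travel [0.015, 0.001, 0.0] rot [-0.0, 0.0, 0.1]  |mm| 4.7 deg 3.0
travel [0.015, 0.001, -0.0] rot [0.0, -0.0, 0.1]  |mm| 4.7 deg 3.0
travel [0.015, 0.001, -0.0] rot [0.0, 0.0, 0.1]  |mm| 4.7 deg 3.0
```

Emit:
arm_command([
  {"hand":0.5,"travel":[0.012,0.004,0],"rotation":[0,0,0.1]},
  {"hand":0.5,"travel":[0.015,0.001,0],"rotation":[0,0,0.1]},
  {"hand":0.5,"travel":[0.015,0.001,0],"rotation":[0,0,0.1]},
  {"hand":0.5,"travel":[0.015,0.001,0],"rotation":[0,0,0.1]},
])

```text
time: 8.07
eef_pos: [0.5147, -0.1058, 0.1052]
tcp_rot: [-0.701, 0.099, -0.04, 0.706]
contact_force: [-2.7, 0.4, -6.7]
opening: 0.673
```

```bash
python3 - <<'E'
from h import *
rep(); t=state_tilt()
plan([tilt_pose(t+k) for k in (3,6,9,12)])
E
```

```text
t 8.07 plate pos mm [ 14.8 -39.2  89.2] pitch 184.79 rot err deg to pitch180 [-0.05  0.1   4.79] F(plate) [-2.76 -0.09 -6.67] T [ 0.07  0.43 -0.  ] open 0.673
 q [-0.389, 0.18, 2.007, -0.02, 1.037, -1.752]
tilt 25.12 dev from arc mm [ 1.2 -0.2  1. ]
travel [0.012, 0.005, 0.001] rot [0.002, -0.004, 0.1]  |mm| 3.8 deg 3.0
travel [0.015, 0.001, -0.0] rot [0.0, -0.0, 0.1]  |mm| 4.7 deg 3.0
travel [0.015, 0.001, -0.0] rot [-0.0, 0.0, 0.1]  |mm| 4.7 deg 3.0
travel [0.015, 0.001, 0.0] rot [0.0, 0.0, 0.1]  |mm| 4.7 deg 3.0
```

Emit:
arm_command([
  {"hand":0.5,"travel":[0.012,0.005,0],"rotation":[0,0,0.1]},
  {"hand":0.5,"travel":[0.015,0.002,0],"rotation":[0,0,0.1]},
  {"hand":0.5,"travel":[0.015,0.002,0],"rotation":[0,0,0.1]},
  {"hand":0.5,"travel":[0.015,0.002,0],"rotation":[0,0,0.1]},
])

```text
time: 8.57
eef_pos: [0.5327, -0.1094, 0.0997]
tcp_rot: [-0.686, 0.173, 0.035, 0.706]
contact_force: [-4.1, 0.3, -3.9]
opening: 0.672
```

```bash
python3 - <<'E'
from h import *
rep(); t=state_tilt()
plan([tilt_pose(t+k) for k in (3,6,9,12)])
im,d=ctrl.read_camera('scene'); cv2.imwrite('pics/s6.png',cv2.resize(im[90:250,170:350],(720,640))[:600])
E
```

```text
t 8.57 plate pos mm [ 33.1 -39.2  83.7] pitch 197.0 rot err deg to pitch180 [-0.04  0.1  17.  ] F(plate) [-4.1  -0.54 -3.88] T [ 0.1   0.58 -0.04] open 0.672
 q [-0.368, 0.33, 1.851, -0.053, 1.253, -1.717]
tilt 37.33 dev from arc mm [ 1.2 -0.2  0.2]
travel [0.012, 0.003, 0.001] rot [0.001, -0.004, 0.1]  |mm| 3.7 deg 3.0
travel [0.015, 0.001, -0.0] rot [-0.0, 0.0, 0.1]  |mm| 4.7 deg 3.0
travel [0.015, 0.001, 0.0] rot [0.0, -0.0, 0.1]  |mm| 4.7 deg 3.0
travel [0.015, 0.001, 0.0] rot [0.0, -0.0, 0.1]  |mm| 4.7 deg 3.0
```

View pics/s6.png

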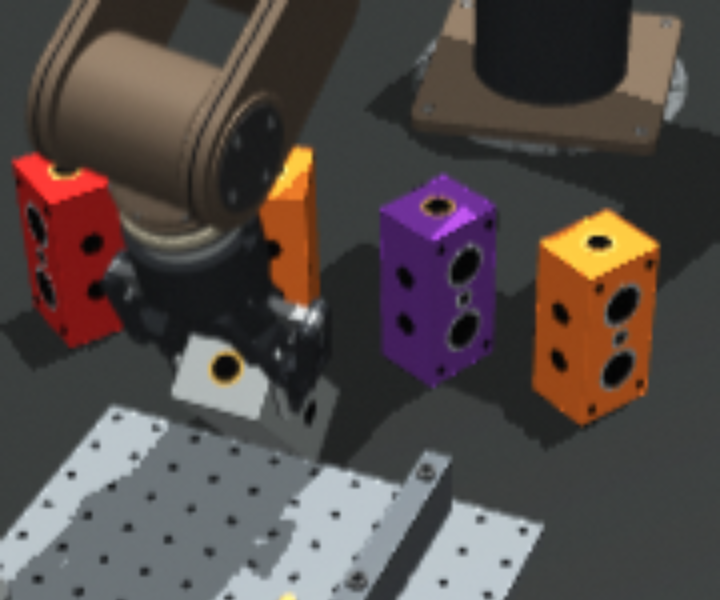

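Emit:
arm_command([
  {"hand":0.5,"travel":[0.012,0.002,0],"rotation":[0,0,0.1]},
  {"hand":0.5,"travel":[0.015,0.001,0],"rotation":[0,0,0.1]},
  {"hand":0.5,"travel":[0.015,0.001,0],"rotation":[0,0,0.1]},
  {"hand":0.5,"travel":[0,0,0],"rotation":[0,0,0]},
])

```text
time: 9.12
eef_pos: [0.5456, -0.112, 0.0933]
tcp_rot: [-0.67, 0.226, 0.091, 0.701]
contact_force: [-4.2, 1.4, -1.7]
opening: 0.675
```

```bash
python3 - <<'E'
from h import *
rep(); t=state_tilt()
plan([tilt_pose(t+k) for k in (3,6,9,12)])
E
```

```text
t 9.12 plate pos mm [ 46.3 -39.1  77.3] pitch 206.02 rot err deg to pitch180 [2.000e-02 1.000e-01 2.602e+01] F(plate) [-4.42  0.52 -1.69] T [0.18 0.63 0.07] open 0.675
 q [-0.356, 0.445, 1.737, -0.07, 1.409, -1.702]
tilt 46.35 dev from arc mm [ 1.7 -0.1 -0.4]
travel [0.01, 0.003, 0.0] rot [-0.002, -0.003, 0.1]  |mm| 3.1 deg 3.0
travel [0.015, 0.001, 0.0] rot [-0.0, 0.0, 0.1]  |mm| 4.7 deg 3.0
travel [0.015, 0.001, -0.0] rot [-0.0, -0.0, 0.1]  |mm| 4.7 deg 3.0
travel [0.015, 0.001, -0.0] rot [0.0, 0.0, 0.1]  |mm| 4.7 deg 3.0
```

Emit:
arm_command([
  {"hand":0.5,"travel":[0.01,0.001,0],"rotation":[0,0,0.1]},
  {"hand":0.5,"travel":[0.015,0.0,0],"rotation":[0,0,0.1]},
  {"hand":0.5,"travel":[0.015,0.0,0],"rotation":[0,0,0.1]},
  {"hand":0.5,"travel":[0.015,0.0,0],"rotation":[0,0,0.1]},
])

```text
time: 9.62
eef_pos: [0.5617, -0.1149, 0.0844]
tcp_rot: [-0.644, 0.291, 0.159, 0.689]
contact_force: [-4.4, 1.4, -3.4]
opening: 0.673
```

```bash
python3 - <<'E'
from h import *
rep(); t=state_tilt()
plan([tilt_pose(t+k) for k in (3,6,9,12)])
im,d=ctrl.read_camera('wrist'); cv2.imwrite('pics/w7.png',im)
E
```

```text
t 9.62 plate pos mm [ 62.6 -39.   68.4] pitch 217.25 rot err deg to pitch180 [ 0.05  0.1  37.25] F(plate) [-4.63  0.52 -3.45] T [0.01 0.13 0.04] open 0.673
 q [-0.344, 0.587, 1.597, -0.088, 1.603, -1.691]
tilt 57.58 dev from arc mm [3.7 0.  0.7]
travel [0.007, 0.011, -0.0] rot [-0.003, -0.003, 0.1]  |mm| 3.9 deg 3.0
travel [0.015, 0.001, -0.0] rot [-0.0, 0.0, 0.1]  |mm| 4.7 deg 3.0
travel [0.015, 0.001, -0.0] rot [0.0, -0.0, 0.1]  |mm| 4.7 deg 3.0
travel [0.015, 0.001, 0.0] rot [0.0, 0.0, 0.1]  |mm| 4.7 deg 3.0
```

View pics/w7.png

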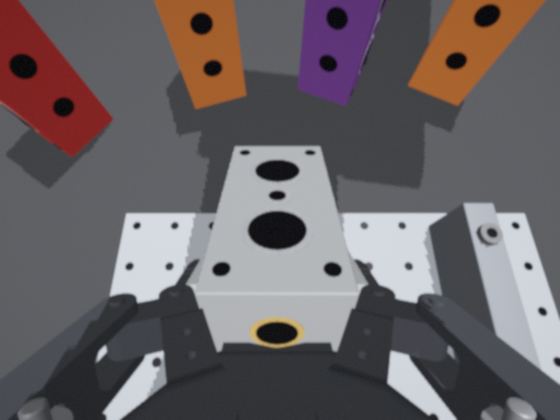

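Emit:
arm_command([
  {"hand":0.5,"travel":[0.014,0.003,0],"rotation":[0,0,0.1]},
  {"hand":0.5,"travel":[0.015,0.001,0],"rotation":[0,0,0.1]},
  {"hand":0.5,"travel":[0.015,0.001,0],"rotation":[0,0,0.1]},
])

```text
time: 10.05
eef_pos: [0.5729, -0.1171, 0.0751]
tcp_rot: [-0.621, 0.338, 0.209, 0.676]
contact_force: [-4.4, 0.2, -4.4]
opening: 0.671
```

```bash
python3 - <<'E'
from h import *
rep(); t=state_tilt()
plan([tilt_pose(t+k,dx=.003) for k in (3,6,9,12)])
E
```

```text
t 10.05 plate pos mm [ 74.  -38.9  59.1] pitch 225.72 rot err deg to pitch180 [ 0.09  0.1  45.72] F(plate) [-4.32 -0.65 -4.38] T [ 0.01 -0.04 -0.01] open 0.671
 q [-0.337, 0.696, 1.494, -0.1, 1.745, -1.686]
tilt 66.05 dev from arc mm [5.8 0.1 0.7]
travel [0.011, 0.01, -0.0] rot [-0.004, -0.002, 0.1]  |mm| 4.3 deg 3.0
travel [0.015, 0.001, 0.0] rot [0.0, 0.0, 0.1]  |mm| 4.7 deg 3.0
travel [0.015, 0.001, -0.0] rot [0.0, -0.0, 0.1]  |mm| 4.7 deg 3.0
travel [0.015, 0.001, -0.0] rot [0.0, -0.0, 0.1]  |mm| 4.7 deg 3.0
```

Emit:
arm_command([
  {"hand":0.5,"travel":[0.014,0.003,0],"rotation":[0,0,0.1]},
  {"hand":0.5,"travel":[0.015,0.001,0],"rotation":[0,0,0.1]},
  {"hand":0.5,"travel":[0.015,0.001,0],"rotation":[0,0,0.1]},
])

```text
time: 10.42
eef_pos: [0.5825, -0.119, 0.0645]
tcp_rot: [-0.595, 0.381, 0.258, 0.659]
contact_force: [-2.8, 1.0, -3.0]
opening: 0.676
```

```bash
python3 - <<'E'
from h import *
rep(); t=state_tilt()
plan([tilt_pose(t+k,dx=.006) for k in (3,6,9,12)])
im,d=ctrl.read_camera('scene'); cv2.imwrite('pics/s8.png',cv2.resize(im[120:290,150:340],(720,644))[:600])
E
```

```text
t 10.43 plate pos mm [ 83.8 -38.9  48.5] pitch 234.02 rot err deg to pitch180 [ 0.12  0.08 54.02] F(plate) [-2.95  0.43 -2.99] T [-0.06 -0.14  0.01] open 0.676
 q [-0.331, 0.8, 1.397, -0.113, 1.881, -1.685]
tilt 74.35 dev from arc mm [7.9 0.1 0.4]
travel [0.013, 0.007, -0.0] rot [-0.005, -0.0, 0.1]  |mm| 4.4 deg 3.0
travel [0.015, 0.001, -0.0] rot [0.0, -0.0, 0.1]  |mm| 4.7 deg 3.0
travel [0.015, 0.001, 0.0] rot [0.0, -0.0, 0.1]  |mm| 4.7 deg 3.0
travel [0.015, 0.001, -0.0] rot [-0.0, 0.0, 0.1]  |mm| 4.7 deg 3.0
```

View pics/s8.png

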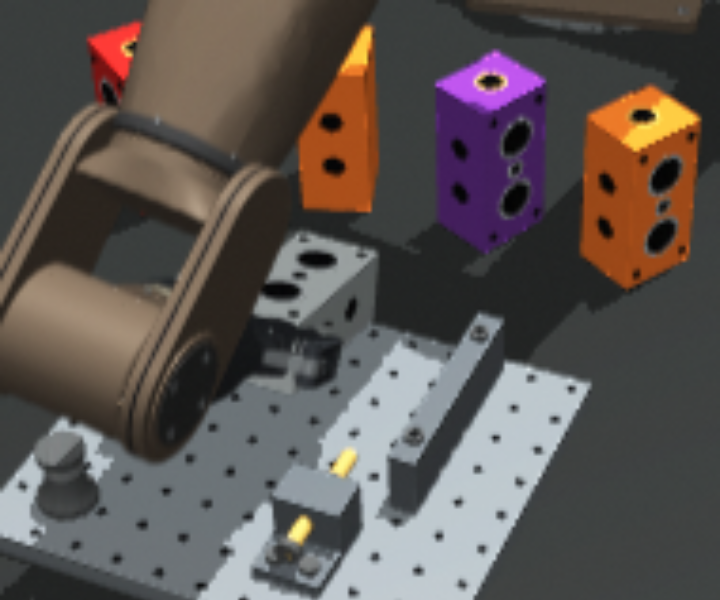

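```bash
python3 - <<'E'
from h import *
from scipy.optimize import least_squares
# q2,q3,q5 (q4~0), pitch in arm plane ~ q2+q3+q5 ; radial, z
D=[([-1.458,0.287,1.578,0,1.2786],[0.17533,-0.65121,0.25492]),([-1.034,-.201,2.035,0.001,1.304],[.3217,-.3434,.281]),([-0.395,-0.24,2.029,-.003,1.344],[.455,-.0809,.3024]),
([-0.474,-.147,2.383,.181,.571],[.4543,-.0951,.0986]),([-0.416,.037,2.164,.037,.815],[.496,-.1021,.1065]),([-.389,.18,2.007,-.02,1.037],[.5147,-.1058,.1052]),([-.368,.33,1.851,-.053,1.253],[.5327,-.1094,.0997]),([-.356,.445,1.737,-.07,1.409],[.5456,-.112,.0933]),([-.344,.587,1.597,-.088,1.603],[.5617,-.1149,.0844]),([-.337,.696,1.494,-.1,1.745],[.5729,-.1171,.0751]),([-.331,.8,1.397,-.113,1.881],[.5825,-.119,.0645])]
def f(k):
    L2,L3,d6,h,a0,lat=k; out=[]
    for q,x in D:
        s23=q[1]+q[2]
        Rw=R.from_euler('z',q[0])*R.from_euler('y',s23)*R.from_euler('z',q[3])*R.from_euler('y',q[4])
        Rz=R.from_euler('z',q[0])
        w=Rz.apply([a0+L2*np.sin(q[1])+L3*np.sin(s23),lat,h+L2*np.cos(q[1])+L3*np.cos(s23)])
        out+=list(w+Rw.apply([0,0,d6])-x)
    return np.array(out)
s=least_squares(f,[.43,.5,.2,.3,0,.1]); print(s.x.round(4),np.abs(s.fun).max())
L2,L3,d6,h,a0,lat=s.x
p,r,_=cur(); print('wrist centre plate now',wp(p-d6*r.as_matrix()[:,1]).round(3))
for t in (80,85,88):
    P,Q=tilt_pose(t,dx=.008); print(t,wp(P-d6*Q.as_matrix()[:,1]).round(3))
E
```

```text
[ 0.4327  0.5695  0.2191  0.2259 -0.0063  0.1008] 0.006031215433595527
wrist centre plate now [ 0.261 -0.04   0.176]
80 [ 0.277 -0.039  0.151]
85 [ 0.29  -0.039  0.127]
88 [ 0.296 -0.039  0.112]
```

Emit:
arm_command([
  {"hand":0.5,"travel":[0.014,0.003,0],"rotation":[0,0,0.1]},
  {"hand":0.5,"travel":[0.015,0.001,0],"rotation":[0,0,0.1]},
  {"hand":0.5,"travel":[0.015,0.001,0],"rotation":[0,0,0.1]},
])

```text
time: 10.85
eef_pos: [0.592, -0.1211, 0.0528]
tcp_rot: [-0.567, 0.422, 0.303, 0.64]
contact_force: [-3.6, 0.0, -3.5]
opening: 0.673
```

```bash
python3 - <<'E'
from h import *
rep(); t=state_tilt()
plan([tilt_pose(t+k,dx=.010) for k in (2,4,6)])
im,d=ctrl.read_camera('scene'); cv2.imwrite('pics/s9.png',cv2.resize(im[120:290,150:340],(720,644))[:600])
im,d=ctrl.read_camera('wrist'); cv2.imwrite('pics/w9.png',im)
E
```

```text
t 10.85 plate pos mm [ 93.6 -39.1  36.8] pitch 241.96 rot err deg to pitch180 [1.500e-01 6.000e-02 6.196e+01] F(plate) [-3.58 -0.67 -3.54] T [-0.11 -0.49 -0.02] open 0.673
 q [-0.327, 0.902, 1.305, -0.125, 2.01, -1.687]
tilt 82.29 dev from arc mm [11.7 -0.1 -0.4]
travel [0.006, 0.005, 0.0] rot [-0.005, 0.001, 0.067]  |mm| 2.4 deg 2.0
travel [0.01, 0.001, -0.0] rot [0.0, 0.0, 0.067]  |mm| 3.1 deg 2.0
travel [0.01, 0.001, 0.0] rot [0.0, 0.0, 0.067]  |mm| 3.1 deg 2.0
```

View pics/s9.png

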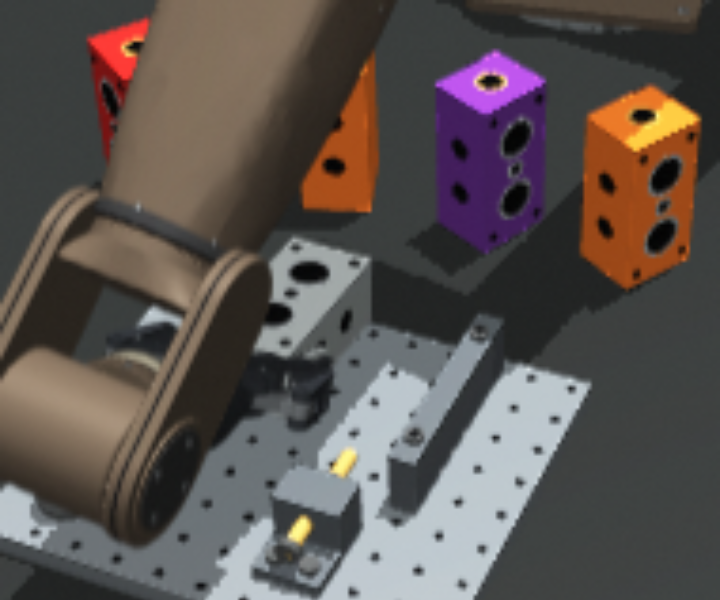

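View pics/w9.png

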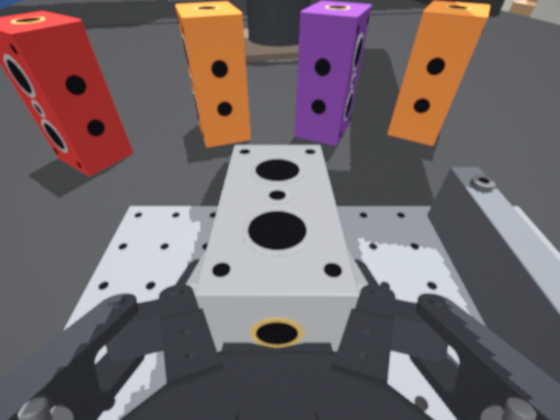

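Emit:
arm_command([
  {"hand":0.5,"travel":[0.008,0.001,0],"rotation":[0,0,0.067]},
  {"hand":0.5,"travel":[0.01,0.001,0],"rotation":[0,0,0.067]},
  {"hand":0.5,"travel":[0,0,0],"rotation":[0,0,0]},
], grip_force=25)

```text
time: 11.32
eef_pos: [0.5952, -0.1219, 0.047]
tcp_rot: [-0.553, 0.439, 0.323, 0.63]
contact_force: [-3.1, 0.5, -3.1]
opening: 0.673
```

```bash
python3 - <<'E'
from h import *
rep(); t=state_tilt()
rel(0,0,-3,0); rel(0,0,-2,1.5)
E
```

```text
t 11.32 plate pos mm [ 96.9 -39.3  31. ] pitch 245.59 rot err deg to pitch180 [1.400e-01 5.000e-02 6.559e+01] F(plate) [-3.1  -0.08 -3.08] T [-0.16 -0.56 -0.07] open 0.673
 q [-0.326, 0.947, 1.266, -0.132, 2.066, -1.688]
tilt 85.92 dev from arc mm [12.8 -0.3 -1.1]
travel [0.009, 0.004, -0.0] rot [0.0, 0.0, 0.0]  |mm| 3.0 deg 0.0
travel [0.006, 0.003, -0.0] rot [0.0, 0.0, 0.05]  |mm| 2.0 deg 1.5
```

Emit:
arm_command([
  {"hand":0.5,"travel":[0.006,0.003,0],"rotation":[0,0,0.05]},
  {"hand":0.5,"travel":[0,0,0],"rotation":[0,0,0]},
], grip_force=20)

```text
time: 11.58
eef_pos: [0.5955, -0.122, 0.0446]
tcp_rot: [-0.548, 0.446, 0.331, 0.626]
contact_force: [-2.1, -0.3, -4.1]
opening: 0.674
```

```bash
python3 - <<'E'
from h import *
rep(); t=state_tilt()
rel(0,0,-2,0); rel(0,0,-2,1.0)
E
```

```text
t 11.57 plate pos mm [ 97.2 -39.3  28.6] pitch 247.02 rot err deg to pitch180 [1.300e-01 5.000e-02 6.702e+01] F(plate) [-2.05 -0.7  -4.07] T [-0.21 -0.84 -0.01] open 0.674
 q [-0.325, 0.963, 1.255, -0.135, 2.087, -1.689]
tilt 87.35 dev from arc mm [12.4 -0.3 -1.4]
travel [0.006, 0.003, -0.0] rot [0.0, 0.0, 0.0]  |mm| 2.0 deg 0.0
travel [0.006, 0.003, -0.0] rot [0.0, 0.0, 0.033]  |mm| 2.0 deg 1.0
```

Emit:
arm_command([
  {"hand":0.5,"travel":[0.005,0.002,0],"rotation":[0,0,0.04]},
  {"hand":0.5,"travel":[0,0,0],"rotation":[0,0,0]},
])

```text
time: 11.82
eef_pos: [0.5958, -0.1221, 0.0427]
tcp_rot: [-0.543, 0.452, 0.337, 0.622]
contact_force: [-1.2, 0.6, -4.3]
opening: 0.672
```

```bash
python3 - <<'E'
from h import *
rep(); t=state_tilt()
rel(0,0,-2,0); rel(0,0,-2,1.0)
im,d=ctrl.read_camera('scene'); cv2.imwrite('pics/s10.png',cv2.resize(im[150:290,180:340],(720,630))[:600])
E
```

```text
t 11.82 plate pos mm [ 97.4 -39.4  26.7] pitch 248.21 rot err deg to pitch180 [1.200e-01 5.000e-02 6.821e+01] F(plate) [-1.29  0.31 -4.34] T [-0.26 -0.86 -0.06] open 0.672
 q [-0.325, 0.975, 1.245, -0.137, 2.105, -1.69]
tilt 88.54 dev from arc mm [12.  -0.4 -1.5]
travel [0.006, 0.002, -0.0] rot [0.0, 0.0, 0.0]  |mm| 2.0 deg 0.0
travel [0.006, 0.002, -0.0] rot [0.0, 0.0, 0.033]  |mm| 2.0 deg 1.0
```

View pics/s10.png

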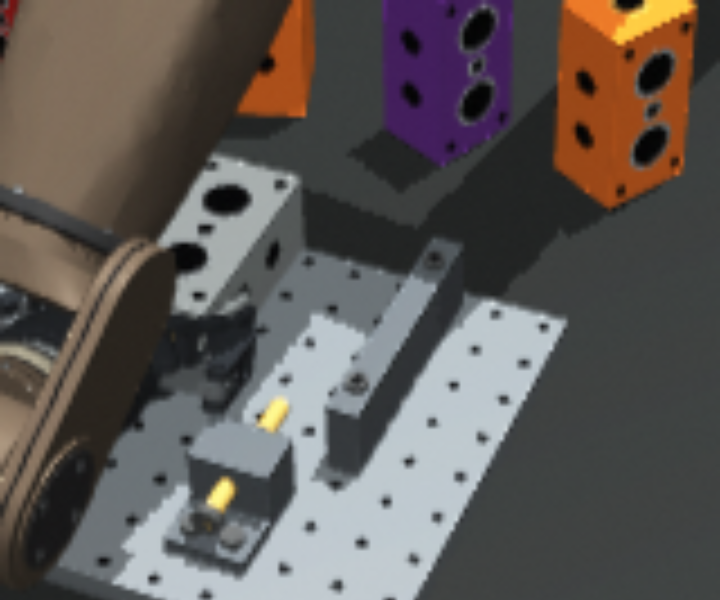

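Emit:
arm_command([
  {"hand":0.5,"travel":[0.005,0.002,0],"rotation":[0,0,0.035]},
  {"hand":0.5,"travel":[0,0,0],"rotation":[0,0,0]},
])

```text
time: 12.12
eef_pos: [0.5965, -0.1223, 0.0429]
tcp_rot: [-0.539, 0.457, 0.343, 0.619]
contact_force: [-1.2, -0.1, -3.7]
opening: 0.676
```

```bash
python3 - <<'E'
from h import *
rep(); t=state_tilt()
rel(0,0,-2,0); rel(0,0,-2,.5)
E
```

```text
t 12.12 plate pos mm [ 98.2 -39.4  26.9] pitch 249.25 rot err deg to pitch180 [1.100e-01 6.000e-02 6.925e+01] F(plate) [-1.17 -0.33 -3.7 ] T [-0.32 -1.2  -0.03] open 0.676
 q [-0.325, 0.985, 1.236, -0.139, 2.122, -1.69]
tilt 89.58 dev from arc mm [12.3 -0.4  0.2]
travel [0.006, 0.002, -0.0] rot [0.0, 0.0, 0.0]  |mm| 2.0 deg 0.0
travel [0.006, 0.002, -0.0] rot [0.0, 0.0, 0.017]  |mm| 2.0 deg 0.5
```

Emit:
arm_command([
  {"hand":0.5,"travel":[0.006,0.002,0],"rotation":[0,0,0.01]},
  {"hand":0.5,"travel":[0,0,0],"rotation":[0,0,0]},
])

```text
time: 12.38
eef_pos: [0.5968, -0.1223, 0.043]
tcp_rot: [-0.537, 0.459, 0.345, 0.618]
contact_force: [-1.9, -0.1, -3.0]
opening: 0.672
```

```bash
python3 - <<'E'
from h import *
rep(); t=state_tilt()
im,d=ctrl.read_camera('wrist'); cv2.imwrite('pics/w11.png',im)
im,d=ctrl.read_camera('scene'); cv2.imwrite('pics/s11.png',cv2.resize(im[150:290,180:340],(720,630))[:600])
E
```

```text
t 12.38 plate pos mm [ 98.5 -39.4  27. ] pitch 249.69 rot err deg to pitch180 [ 0.1   0.09 69.69] F(plate) [-1.81 -0.42 -2.96] T [-0.27 -1.05  0.01] open 0.672
 q [-0.324, 0.989, 1.232, -0.14, 2.13, -1.69]
tilt 90.02 dev from arc mm [12.4 -0.4  0.9]
```

View pics/w11.png

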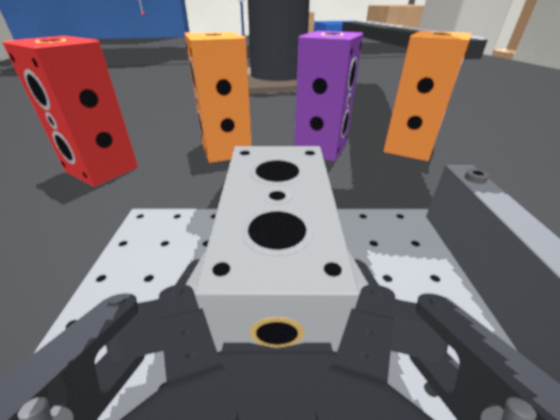

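View pics/s11.png

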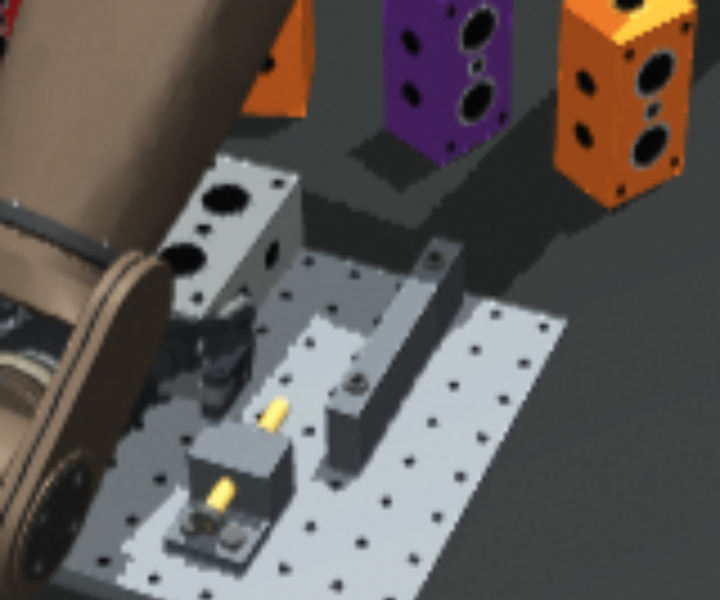

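Two downward nudges left the height unchanged at tilt 90°, so the block is flat, with its ports up at (277,170) and (277,230) in the wrist view. Releasing.

Emit:
arm_command([
  {"hand":0.72,"travel":[0,0,0],"rotation":[0,0,0]},
  {"hand":0.8,"travel":[0,0,0],"rotation":[0,0,0]},
  {"hand":0.88,"travel":[0,0,0],"rotation":[0,0,0]},
  {"hand":0.88,"travel":[0,0,0],"rotation":[0,0,0]},
])

```text
time: 12.98
eef_pos: [0.5969, -0.1224, 0.0433]
tcp_rot: [-0.537, 0.459, 0.345, 0.617]
contact_force: [0.2, -0.5, -0.7]
opening: 0.881
```

```bash
python3 - <<'E'
from h import *
rep(); t=state_tilt()
im,d=ctrl.read_camera('wrist'); cv2.imwrite('pics/w12.png',im)
E
```

```text
t 12.97 plate pos mm [ 98.6 -39.5  27.3] pitch 249.76 rot err deg to pitch180 [ 0.12  0.08 69.76] F(plate) [ 0.27 -0.41 -0.74] T [-0.06 -0.41 -0.06] open 0.881
 q [-0.325, 0.989, 1.232, -0.14, 2.131, -1.691]
tilt 90.09 dev from arc mm [12.4 -0.5  1.4]
```

View pics/w12.png

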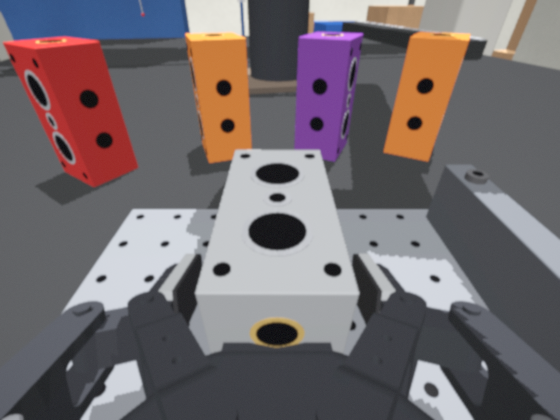

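```bash
python3 - <<'E'
from h import *
rel(-10,0,110,-69.8,9)
E
```

```text
travel [-0.04, -0.011, 0.0] rot [-0.0, -0.001, -0.259]  |mm| 12.3 deg 7.8
travel [-0.038, -0.016, 0.0] rot [-0.0, -0.001, -0.259]  |mm| 12.3 deg 7.8
travel [-0.035, -0.021, 0.0] rot [-0.0, -0.001, -0.259]  |mm| 12.3 deg 7.8
travel [-0.032, -0.025, 0.0] rot [-0.0, -0.001, -0.259]  |mm| 12.3 deg 7.8
travel [-0.028, -0.029, 0.0] rot [-0.0, -0.001, -0.259]  |mm| 12.3 deg 7.8
travel [-0.024, -0.033, 0.0] rot [-0.0, -0.001, -0.259]  |mm| 12.3 deg 7.8
travel [-0.019, -0.036, 0.0] rot [-0.0, -0.001, -0.259]  |mm| 12.3 deg 7.8
travel [-0.014, -0.038, 0.0] rot [-0.0, -0.001, -0.259]  |mm| 12.3 deg 7.8
travel [-0.009, -0.04, 0.0] rot [-0.0, -0.001, -0.259]  |mm| 12.3 deg 7.8
```

Emit:
arm_command([
  {"hand":0.88,"travel":[-0.04,-0.011,0],"rotation":[0,0,-0.259]},
  {"hand":0.88,"travel":[-0.038,-0.016,0],"rotation":[0,0,-0.259]},
  {"hand":0.88,"travel":[-0.035,-0.021,0],"rotation":[0,0,-0.259]},
  {"hand":0.88,"travel":[-0.032,-0.025,0],"rotation":[0,0,-0.259]},
  {"hand":0.88,"travel":[-0.028,-0.029,0],"rotation":[0,0,-0.259]},
  {"hand":0.88,"travel":[-0.024,-0.033,0],"rotation":[0,0,-0.259]},
  {"hand":0.88,"travel":[-0.019,-0.036,0],"rotation":[0,0,-0.259]},
  {"hand":0.88,"travel":[-0.014,-0.038,0],"rotation":[0,0,-0.259]},
  {"hand":0.88,"travel":[-0.009,-0.04,0],"rotation":[0,0,-0.259]},
])

```text
time: 14.15
eef_pos: [0.5859, -0.1206, 0.1547]
tcp_rot: [0.705, -0.056, 0.084, -0.702]
contact_force: [-0.1, -0.7, 0.5]
opening: 0.882
```

```bash
python3 - <<'E'
from h import *
rep()
im,d=ctrl.read_camera('top'); np.savez('t13.npz',im=im,d=d); cv2.imwrite('pics/t13.png',cv2.resize(im[100:290,210:410],(630,598)))
# target : yaw so tool z = plate x, right of block
Q=R.from_rotvec([0,0,np.radians(-90)])*Rp(180)
print(Q.as_matrix().T@ev, Q.as_matrix().T@nv)
T=pw(.060,-.105,.125); interp(T,Q,10)
E
```

```text
t 14.15 plate pos mm [ 87.5 -39.8 138.7] pitch 177.76 rot err deg to pitch180 [ 0.03  0.14 -2.24] F(plate) [ 0.03 -0.71  0.46] T [-0.04  0.02 -0.03] open 0.882
 q [-0.375, 0.204, 1.872, 0.009, 1.027, -1.753]
[1.98589388e-16 0.00000000e+00 1.00000000e+00] [-1.00000000e+00  0.00000000e+00  1.80625836e-16]
travel [-0.009, 0.005, -0.022] rot [-0.006, 0.3, 0.006]  |mm| 7.2 deg 9.0
travel [-0.005, 0.005, -0.023] rot [-0.006, 0.3, 0.006]  |mm| 7.2 deg 9.0
travel [-0.002, 0.005, -0.024] rot [-0.006, 0.3, 0.006]  |mm| 7.2 deg 9.0
travel [0.002, 0.005, -0.023] rot [-0.006, 0.3, 0.006]  |mm| 7.2 deg 9.0
travel [0.006, 0.005, -0.023] rot [-0.006, 0.3, 0.006]  |mm| 7.2 deg 9.0
travel [0.009, 0.005, -0.022] rot [-0.006, 0.3, 0.006]  |mm| 7.2 deg 9.0
travel [0.012, 0.005, -0.02] rot [-0.006, 0.3, 0.006]  |mm| 7.2 deg 9.0
travel [0.015, 0.005, -0.018] rot [-0.006, 0.3, 0.006]  |mm| 7.2 deg 9.0
travel [0.018, 0.005, -0.015] rot [-0.006, 0.3, 0.006]  |mm| 7.2 deg 9.0
travel [0.02, 0.005, -0.012] rot [-0.006, 0.3, 0.006]  |mm| 7.2 deg 9.0
```

View pics/t13.png

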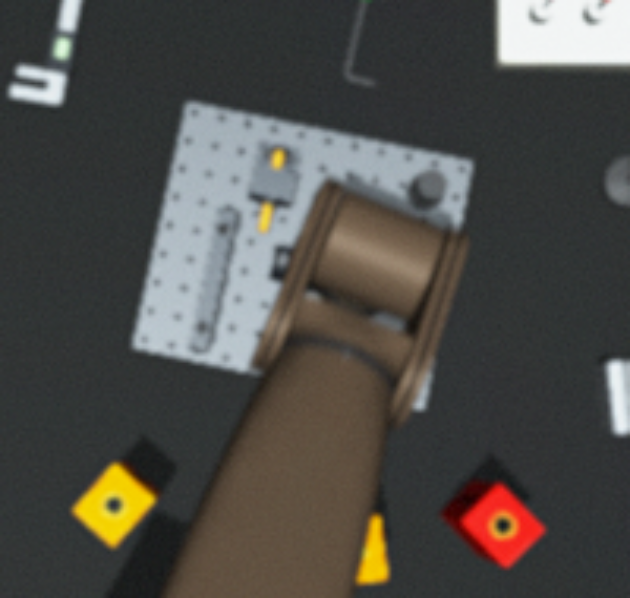

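Emit:
arm_command([
  {"hand":0.95,"travel":[-0.009,0.005,-0.022],"rotation":[-0.006,0.3,0.006]},
  {"hand":0.95,"travel":[-0.005,0.005,-0.023],"rotation":[-0.006,0.3,0.006]},
  {"hand":0.95,"travel":[-0.002,0.005,-0.024],"rotation":[-0.006,0.3,0.006]},
  {"hand":0.95,"travel":[0.002,0.005,-0.023],"rotation":[-0.006,0.3,0.006]},
  {"hand":0.95,"travel":[0.006,0.005,-0.023],"rotation":[-0.006,0.3,0.006]},
  {"hand":0.95,"travel":[0.009,0.005,-0.022],"rotation":[-0.006,0.3,0.006]},
  {"hand":0.95,"travel":[0.012,0.005,-0.02],"rotation":[-0.006,0.3,0.006]},
  {"hand":0.95,"travel":[0.015,0.005,-0.018],"rotation":[-0.006,0.3,0.006]},
  {"hand":0.95,"travel":[0.018,0.005,-0.015],"rotation":[-0.006,0.3,0.006]},
  {"hand":0.95,"travel":[0.02,0.005,-0.012],"rotation":[-0.006,0.3,0.006]},
  {"hand":0.95,"travel":[0,0,0],"rotation":[0,0,0]},
])

```text
time: 15.58
eef_pos: [0.5419, -0.1794, 0.1406]
tcp_rot: [-0.437, 0.563, -0.553, 0.431]
contact_force: [-0.5, 0.0, -0.0]
opening: 0.949
```

```bash
cat >> h.py <<'E'
def QY(dyaw=-90,pitch=180): return R.from_rotvec([0,0,np.radians(dyaw)])*Rp(pitch)
def blocktop(im,d,p,r,h0=.058,h1=.075,box=None):
    """points of lying block's top face, plate frame"""
    pr=ctrl.camera_params('wrist'); T=np.eye(4);T[:3,:3]=r.as_matrix();T[:3,3]=p;T=T@pr['tool_from_camera']
    v,u=np.mgrid[0:420,0:560]; P=np.stack([(u-pr['cx'])/pr['fx']*d,(v-pr['cy'])/pr['fy']*d,d],-1)@T[:3,:3].T+T[:3,3]
    return np.stack([(P-O)@ev,(P-O)@nv,P[...,2]-O[2]],-1)
E
python3 - <<'E'
from h import *
rep(); p,r,s=cur()
im,d=ctrl.read_camera('wrist'); rep(); cv2.imwrite('pics/w14.png',im); np.savez('w14.npz',im=im,d=d,p=p,q=r.as_quat())
p2=cur()[0]
X=blocktop(im,d,(p+p2)/2,r)
m=(d>0)&(X[...,2]>.045)&(X[...,2]<.056)&(X[...,0]<.125)&(X[...,1]<.03)
W=X[m]; print(m.sum(),np.median(W,0)); print(cv2.minAreaRect((W[:,:2]*1000).astype(np.float32)))
cv2.imwrite('pics/m14.png',(m*255).astype(np.uint8))
T=pw(.060,-.105,.035); interp(T,QY(),3)
E
```

```text
t 15.57 plate pos mm [  55.7 -106.   124.6] pitch 180.92 rot err deg to pitch180 [-0.6  93.03  0.85] F(plate) [-0.5  -0.06 -0.02] T [ 0.01  0.02 -0.03] open 0.949
 q [-0.497, 0.191, 1.917, -0.002, 1.05, -0.247]
t 15.62 plate pos mm [  55.9 -105.8  124.6] pitch 180.9 rot err deg to pitch180 [-0.58 92.98  0.84] F(plate) [ 0.06 -0.18  0.08] T [ 0.03 -0.   -0.04] open 0.95
 q [-0.496, 0.191, 1.916, -0.002, 1.05, -0.248]
18426 [ 0.05759266 -0.04054595  0.04904306]
((-1.2762527465820312, -53.32805633544922), (253.20448303222656, 80.57769012451172), 11.62663459777832)
travel [-0.001, 0.099, 0.006] rot [0.01, -0.033, -0.002]  |mm| 29.9 deg 1.0
travel [-0.001, 0.1, 0.006] rot [0.01, -0.033, -0.002]  |mm| 29.9 deg 1.0
travel [-0.001, 0.1, 0.005] rot [0.01, -0.033, -0.002]  |mm| 29.9 deg 1.0
```

View pics/w14.png

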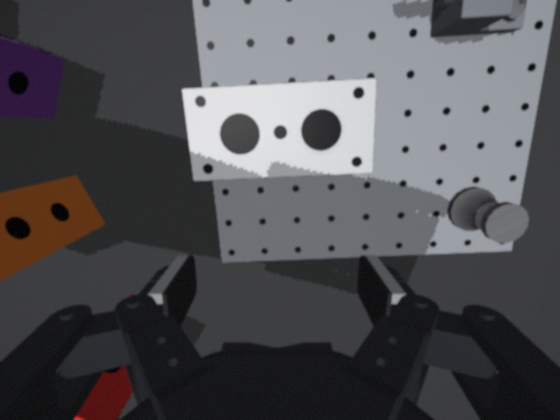

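```bash
cat >> h.py <<'E'
def brect(X,d,lo=.040,hi=.058,xr=(-.03,.16),yr=(-.09,.09)):
    m=((d>0)&(X[...,2]>lo)&(X[...,2]<hi)&(X[...,0]>xr[0])&(X[...,0]<xr[1])&(X[...,1]>yr[0])&(X[...,1]<yr[1])).astype(np.uint8)
    n,l,st,_=cv2.connectedComponentsWithStats(m); k=1+np.argmax(st[1:,4]); W=X[l==k]
    print('n',len(W),'z',np.median(W[:,2]).round(4),'rect',cv2.minAreaRect((W[:,:2]*1000).astype(np.float32)))
    return l==k
E
python3 - <<'E'
from h import *
z=np.load('w14.npz'); X=blocktop(z['im'],z['d'],z['p'],R.from_quat(z['q']))
m=brect(X,z['d'])
pl=(z['d']>0)&(abs(X[...,2])<.008)&(X[...,0]<.03)&(abs(X[...,1]+.1)<.04); print('plate edge x',np.percentile(X[...,0][pl],1),'z',np.median(X[...,2][pl]))
E
```

```text
n 17433 z 0.049 rect ((60.19795608520508, -40.864749908447266), (58.160884857177734, 120.32402801513672), 89.70340728759766)
plate edge x -0.1250801654458724 z -0.00102127473225265
```

```bash
python3 - <<'E'
from h import *
T=pw(.060,-.105,.027); interp(T,QY(),4)
E
```

```text
travel [-0.001, 0.081, 0.005] rot [0.007, -0.025, -0.001]  |mm| 24.4 deg 0.8
travel [-0.001, 0.081, 0.004] rot [0.007, -0.025, -0.001]  |mm| 24.4 deg 0.8
travel [-0.001, 0.081, 0.004] rot [0.007, -0.025, -0.001]  |mm| 24.4 deg 0.8
travel [-0.001, 0.081, 0.004] rot [0.007, -0.025, -0.001]  |mm| 24.4 deg 0.8
```

Emit:
arm_command([
  {"hand":1,"travel":[0,0.081,0.005],"rotation":[0.007,-0.025,0]},
  {"hand":1,"travel":[0,0.081,0.004],"rotation":[0.007,-0.025,0]},
  {"hand":1,"travel":[0,0.081,0.004],"rotation":[0.007,-0.025,0]},
  {"hand":1,"travel":[0,0.065,0.004],"rotation":[0.007,-0.025,0]},
  {"hand":1,"travel":[0,0,0],"rotation":[0,0,0]},
])

```text
time: 16.25
eef_pos: [0.5483, -0.1791, 0.047]
tcp_rot: [-0.452, 0.543, -0.542, 0.454]
contact_force: [0.2, 0.9, 0.1]
opening: 1.002
```

```bash
python3 - <<'E'
from h import *
rep()
im,d=ctrl.read_camera('scene'); cv2.imwrite('pics/s15.png',cv2.resize(im[130:290,140:340],(750,600)))
interp(pw(.060,-.090,.027),QY(),1)
E
```

```text
t 16.25 plate pos mm [  61.9 -104.5   31. ] pitch 180.01 rot err deg to pitch180 [ 0.11 89.09  0.13] F(plate) [-0.02  0.92  0.11] T [ 0.05 -0.01 -0.05] open 1.002
 q [-0.493, 0.336, 1.942, 0.003, 0.865, -0.315]
travel [-0.049, 0.017, -0.008] rot [-0.004, 0.03, -0.004]  |mm| 15.9 deg 0.9
```

View pics/s15.png

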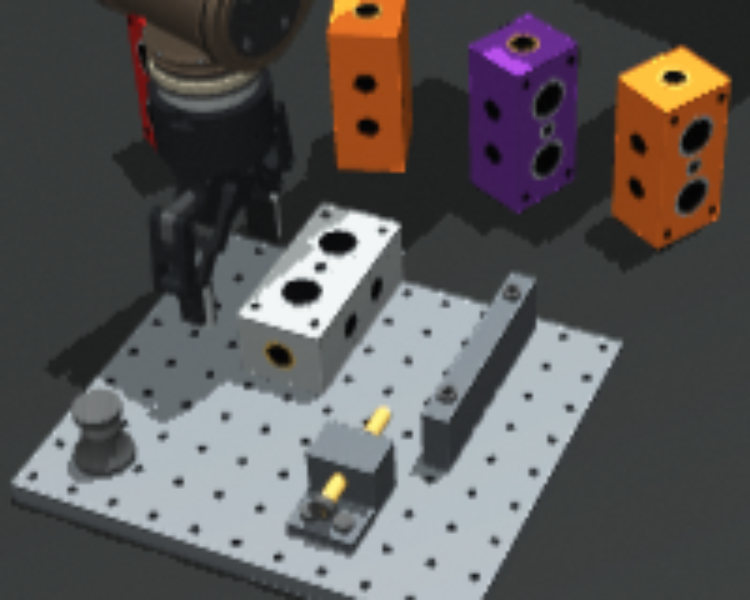

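Emit:
arm_command([
  {"hand":1,"travel":[-0.035,0.017,-0.006],"rotation":[0,0.03,0]},
  {"hand":1,"travel":[-0.02,0,0],"rotation":[0,0,0]},
  {"hand":1,"travel":[0,0,0],"rotation":[0,0,0]},
])

```text
time: 16.68
eef_pos: [0.5522, -0.1621, 0.0456]
tcp_rot: [0.447, -0.545, 0.548, -0.451]
contact_force: [-0.2, -0.1, -0.0]
opening: 0.999
```

```bash
python3 - <<'E'
from h import *
rep()
interp(pw(.060,-.050,.026),QY(),6)
E
```

```text
t 16.68 plate pos mm [ 62.4 -87.   29.6] pitch 179.65 rot err deg to pitch180 [ 0.32 89.97 -0.23] F(plate) [-0.2  -0.09 -0.04] T [0.01 0.03 0.06] open 0.999
 q [-0.463, 0.333, 1.949, 0.003, 0.854, -0.27]
travel [-0.021, 0.002, -0.001] rot [-0.002, 0.0, -0.0]  |mm| 6.2 deg 0.1
travel [-0.021, 0.002, -0.001] rot [-0.002, 0.0, -0.0]  |mm| 6.2 deg 0.1
travel [-0.021, 0.002, -0.001] rot [-0.002, 0.0, -0.0]  |mm| 6.2 deg 0.1
travel [-0.021, 0.002, -0.001] rot [-0.002, 0.0, -0.0]  |mm| 6.2 deg 0.1
travel [-0.021, 0.002, -0.001] rot [-0.002, 0.0, -0.0]  |mm| 6.2 deg 0.1
travel [-0.021, 0.002, -0.001] rot [-0.002, 0.0, -0.0]  |mm| 6.2 deg 0.1
```

Emit:
arm_command([
  {"hand":1,"travel":[-0.021,0.002,-0.001],"rotation":[0,0,0]},
  {"hand":1,"travel":[-0.021,0.002,-0.001],"rotation":[0,0,0]},
  {"hand":1,"travel":[-0.021,0.002,-0.001],"rotation":[0,0,0]},
  {"hand":1,"travel":[-0.021,0.002,-0.001],"rotation":[0,0,0]},
  {"hand":1,"travel":[-0.021,0.002,-0.001],"rotation":[0,0,0]},
])

```text
time: 17.3
eef_pos: [0.5589, -0.1325, 0.0453]
tcp_rot: [0.448, -0.542, 0.55, -0.451]
contact_force: [-1.0, -4.9, 2.9]
opening: 1.004
```

```bash
python3 - <<'E'
from h import *
rep(); p,r,s=cur()
im,d=ctrl.read_camera('wrist'); cv2.imwrite('pics/w16.png',im)
X=blocktop(im,d,p,r); brect(X,d)
interp(pw(.060,-.010,.026),QY(),6)
E
```

```text
t 17.3 plate pos mm [ 63.3 -56.7  29.3] pitch 179.32 rot err deg to pitch180 [ 0.32 89.92 -0.74] F(plate) [ 0.02 -4.98  2.9 ] T [-0.61  0.14 -0.04] open 1.004
 q [-0.409, 0.329, 1.955, -0.003, 0.845, -0.213]
n 56451 z 0.0489 rect ((60.485164642333984, -29.146141052246094), (121.23605346679688, 79.71819305419922), 0.024466127157211304)
travel [-0.025, 0.002, -0.002] rot [-0.004, 0.0, 0.001]  |mm| 7.7 deg 0.1
travel [-0.025, 0.002, -0.002] rot [-0.004, 0.0, 0.001]  |mm| 7.7 deg 0.1
travel [-0.025, 0.002, -0.002] rot [-0.004, 0.0, 0.001]  |mm| 7.7 deg 0.1
travel [-0.025, 0.002, -0.002] rot [-0.004, 0.0, 0.001]  |mm| 7.7 deg 0.1
travel [-0.025, 0.002, -0.002] rot [-0.004, 0.0, 0.001]  |mm| 7.7 deg 0.1
travel [-0.025, 0.002, -0.002] rot [-0.004, 0.0, 0.001]  |mm| 7.7 deg 0.1
```

View pics/w16.png

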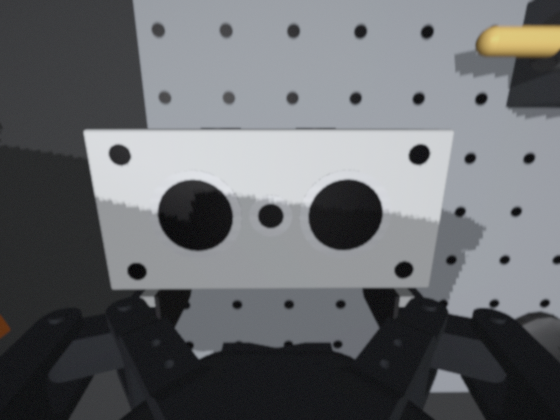

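```bash
python3 - <<'E'
from h import *
p,r,s=cur()
pr=ctrl.camera_params('wrist'); T=np.eye(4);T[:3,:3]=r.as_matrix();T[:3,3]=p;T=T@pr['tool_from_camera']
for px in ((477,42),(480,30),(480,54)):
    dv=T[:3,:3]@np.array([(px[0]-pr['cx'])/pr['fx'],(px[1]-pr['cy'])/pr['fy'],1]); k=(O[2]+.025-T[2,3])/dv[2]
    print(px,wp(T[:3,3]+k*dv).round(4))
E
```

```text
(477, 42) [0.1377 0.0429 0.025 ]
(480, 30) [0.138  0.0468 0.025 ]
(480, 54) [0.1396 0.0388 0.025 ]
```

Emit:
arm_command([
  {"hand":1,"travel":[-0.024,0.003,-0.002],"rotation":[0,0,0]},
  {"hand":1,"travel":[-0.024,0.002,-0.002],"rotation":[0,0,0]},
  {"hand":1,"travel":[-0.024,0.002,-0.002],"rotation":[0,0,0]},
  {"hand":1,"travel":[-0.024,0.002,-0.002],"rotation":[0,0,0]},
  {"hand":1,"travel":[-0.024,0.002,-0.002],"rotation":[0,0,0]},
  {"hand":1,"travel":[-0.02,0.002,-0.002],"rotation":[0,0,0]},
])

```text
time: 18.1
eef_pos: [0.5666, -0.0905, 0.0438]
tcp_rot: [0.447, -0.539, 0.553, -0.451]
contact_force: [-0.6, -5.2, 4.1]
opening: 1.0
```

```bash
python3 - <<'E'
from h import *
rep(); p,r,s=cur()
im,d=ctrl.read_camera('wrist'); cv2.imwrite('pics/w17.png',im)
X=blocktop(im,d,p,r)
m=(d>0)&(X[...,2]>.044)&(X[...,2]<.056)&(X[...,0]>0)&(X[...,0]<.12)
for x0 in (.01,.03,.06,.09,.11):
    k=m&(abs(X[...,0]-x0)<.004); print(x0,'top y max',X[...,1][k].max().round(4))
E
```

```text
t 18.1 plate pos mm [ 62.7 -14.   27.8] pitch 178.89 rot err deg to pitch180 [ 0.53 89.92 -1.21] F(plate) [ 0.39 -5.2   4.11] T [-0.65  0.11 -0.02] open 1.0
 q [-0.333, 0.327, 1.96, -0.007, 0.834, -0.135]
0.01 top y max 0.0878
0.03 top y max 0.0883
0.06 top y max 0.0883
0.09 top y max 0.0883
0.11 top y max 0.0879
```

View pics/w17.png

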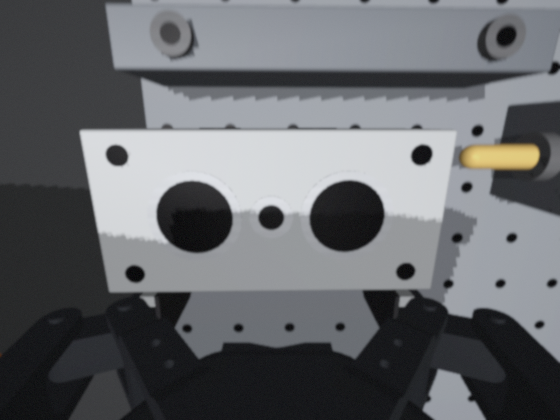

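```bash
python3 - <<'E'
from h import *
interp(pw(.061,.002,.026),QY(),4)
E
```

```text
travel [-0.013, 0.001, -0.001] rot [-0.009, 0.001, 0.003]  |mm| 3.9 deg 0.3
travel [-0.013, 0.001, -0.001] rot [-0.009, 0.001, 0.003]  |mm| 3.9 deg 0.3
travel [-0.013, 0.001, -0.001] rot [-0.009, 0.001, 0.003]  |mm| 3.9 deg 0.3
travel [-0.013, 0.001, -0.001] rot [-0.009, 0.001, 0.003]  |mm| 3.9 deg 0.3
```

Emit:
arm_command([
  {"hand":1,"travel":[-0.015,0.001,-0.001],"rotation":[-0.009,0,0.003]},
  {"hand":1,"travel":[-0.015,0.001,-0.001],"rotation":[-0.009,0,0.003]},
  {"hand":1,"travel":[-0.015,0.001,-0.001],"rotation":[-0.009,0,0.003]},
  {"hand":1,"travel":[-0.015,0.001,-0.001],"rotation":[-0.009,0,0.003]},
])

```text
time: 18.65
eef_pos: [0.5688, -0.0729, 0.0426]
tcp_rot: [0.45, -0.545, 0.547, -0.448]
contact_force: [-7.5, -20.7, 5.6]
opening: 1.001
```

```bash
python3 - <<'E'
from h import *
rep()
interp(pw(.061,.005,.026),QY(),3)
E
```

```text
t 18.65 plate pos mm [61.5  3.6 26.6] pitch 180.01 rot err deg to pitch180 [-0.21 89.93 -0.19] F(plate) [ -3.36 -21.74   5.61] T [-2.75  0.67 -0.66] open 1.001
 q [-0.303, 0.337, 1.95, -0.006, 0.854, -0.104]
travel [-0.002, 0.001, -0.001] rot [0.0, 0.001, 0.003]  |mm| 0.5 deg 0.1
travel [-0.002, 0.001, -0.001] rot [0.0, 0.001, 0.003]  |mm| 0.5 deg 0.1
travel [-0.002, 0.001, -0.001] rot [0.0, 0.001, 0.003]  |mm| 0.5 deg 0.1
```

Emit:
arm_command([
  {"hand":1,"travel":[0.001,0,0],"rotation":[0,0,0]},
])

```text
time: 18.77
eef_pos: [0.5687, -0.0731, 0.0425]
tcp_rot: [0.45, -0.546, 0.547, -0.448]
contact_force: [-0.7, -1.5, 0.8]
opening: 1.0
```

```bash
python3 - <<'E'
from h import *
rep()
E
```

```text
t 18.77 plate pos mm [61.3  3.4 26.5] pitch 180.05 rot err deg to pitch180 [-0.21 90.01 -0.14] F(plate) [-0.42 -1.62  0.79] T [-0.15 -0.1  -0.09] open 1.0
 q [-0.303, 0.337, 1.95, -0.005, 0.855, -0.104]
```

Emit:
arm_command([
  {"hand":1,"travel":[-0.008,0,0],"rotation":[0,0,0]},
])

```text
time: 18.9
eef_pos: [0.5686, -0.073, 0.0425]
tcp_rot: [0.452, -0.545, 0.548, -0.446]
contact_force: [-5.7, -19.1, 4.0]
opening: 0.999
```

```bash
python3 - <<'E'
from h import *
rep()
E
```

```text
t 18.9 plate pos mm [61.3  3.6 26.5] pitch 180.09 rot err deg to pitch180 [-0.46 90.   -0.32] F(plate) [ -1.9  -19.81   3.96] T [-2.57  0.59 -0.44] open 0.999
 q [-0.301, 0.337, 1.95, -0.012, 0.855, -0.098]
```

Emit:
arm_command([
  {"hand":1,"travel":[-0.006,0,0],"rotation":[0.01,0,0]},
  {"hand":1,"travel":[-0.006,0,0],"rotation":[0.005,0,0]},
])

```text
time: 19.15
eef_pos: [0.5687, -0.0731, 0.0423]
tcp_rot: [0.452, -0.542, 0.551, -0.446]
contact_force: [-1.8, -12.2, 1.6]
opening: 0.998
```

```bash
python3 - <<'E'
from h import *
rep(); p,r,s=cur()
im,d=ctrl.read_camera('wrist'); cv2.imwrite('pics/w18.png',im); rep()
E
```

```text
t 19.15 plate pos mm [61.4  3.4 26.3] pitch 179.68 rot err deg to pitch180 [-0.43 90.04 -0.93] F(plate) [  0.57 -12.31   1.63] T [-1.43  0.4  -0.16] open 0.998
 q [-0.299, 0.335, 1.953, -0.019, 0.846, -0.09]
t 19.2 plate pos mm [61.3  3.4 26.3] pitch 179.69 rot err deg to pitch180 [-0.44 90.03 -0.94] F(plate) [  0.49 -12.62   2.75] T [-1.56  0.41 -0.2 ] open 0.995
 q [-0.299, 0.335, 1.954, -0.02, 0.846, -0.09]
```

View pics/w18.png

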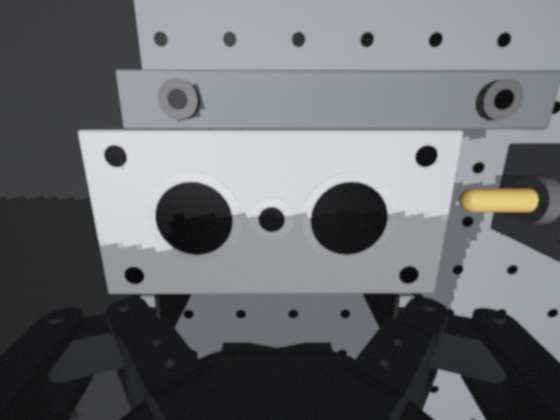

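```bash
python3 - <<'E'
from h import *
p,r,s=cur()
A=(pw(.061,-.015,.035),QY()); interp(*A,2)
B=(pw(.055,-.015,.115),QY()); print(); interp(*B,2,A)
Cc=(pw(-.040,.046,.115),Rp(172)); print(); interp(*Cc,10,B)
E
```

```text
travel [0.031, -0.014, -0.0] rot [-0.005, -0.0, 0.015]  |mm| 10.2 deg 0.5
travel [0.031, -0.014, -0.0] rot [-0.005, -0.0, 0.015]  |mm| 10.2 deg 0.5

travel [0.0, -0.133, -0.01] rot [0.0, 0.0, 0.0]  |mm| 40.1 deg 0.0
travel [0.0, -0.133, -0.01] rot [0.0, 0.0, 0.0]  |mm| 40.1 deg 0.0

travel [-0.02, 0.0, -0.032] rot [0.021, -0.299, -0.021]  |mm| 11.3 deg 9.0
travel [-0.025, -0.001, -0.028] rot [0.021, -0.299, -0.021]  |mm| 11.3 deg 9.0
travel [-0.029, -0.001, -0.024] rot [0.021, -0.299, -0.021]  |mm| 11.3 deg 9.0
travel [-0.032, -0.002, -0.019] rot [0.021, -0.299, -0.021]  |mm| 11.3 deg 9.0
travel [-0.035, -0.002, -0.014] rot [0.021, -0.299, -0.021]  |mm| 11.3 deg 9.0
travel [-0.037, -0.003, -0.008] rot [0.021, -0.299, -0.021]  |mm| 11.3 deg 9.0
travel [-0.037, -0.003, -0.002] rot [0.021, -0.299, -0.021]  |mm| 11.3 deg 9.0
travel [-0.037, -0.004, 0.004] rot [0.021, -0.299, -0.021]  |mm| 11.3 deg 9.0
travel [-0.036, -0.004, 0.01] rot [0.021, -0.299, -0.021]  |mm| 11.3 deg 9.0
travel [-0.034, -0.004, 0.015] rot [0.021, -0.299, -0.021]  |mm| 11.3 deg 9.0
```

Emit:
arm_command([
  {"hand":1,"travel":[0.02,0,0],"rotation":[0,0,0.01]},
  {"hand":1,"travel":[0.035,-0.014,0],"rotation":[0,0,0.015]},
  {"hand":0.8,"travel":[0,-0.12,-0.01],"rotation":[0,0,0]},
  {"hand":0.5,"travel":[0,-0.12,-0.01],"rotation":[0,0,0]},
  {"hand":0.15,"travel":[-0.02,0,-0.032],"rotation":[0.021,-0.299,-0.021]},
  {"hand":0.15,"travel":[-0.025,0,-0.028],"rotation":[0.021,-0.299,-0.021]},
  {"hand":0.15,"travel":[-0.029,0,-0.024],"rotation":[0.021,-0.299,-0.021]},
  {"hand":0.15,"travel":[-0.032,0,-0.019],"rotation":[0.021,-0.299,-0.021]},
  {"hand":0.15,"travel":[-0.035,0,-0.014],"rotation":[0.021,-0.299,-0.021]},
])

```text
time: 20.32
eef_pos: [0.5127, -0.0441, 0.1157]
tcp_rot: [-0.626, 0.303, -0.35, 0.628]
contact_force: [0.4, -0.5, -0.1]
opening: 0.151
```

```bash
python3 - <<'E'
from h import *
rep()
interp(pw(-.045,.046,.115),Rp(172),6)
E
```

```text
t 20.32 plate pos mm [ 0.8 21.  99.7] pitch 176.29 rot err deg to pitch180 [ 0.55 43.81 -3.88] F(plate) [ 0.48 -0.42 -0.09] T [ 0.05  0.05 -0.  ] open 0.151
 q [-0.279, 0.071, 2.105, -0.013, 0.9, -0.881]
travel [-0.027, -0.01, -0.007] rot [0.014, -0.243, -0.021]  |mm| 9.1 deg 7.3
travel [-0.028, -0.011, -0.004] rot [0.014, -0.243, -0.021]  |mm| 9.1 deg 7.3
travel [-0.028, -0.011, -0.0] rot [0.014, -0.243, -0.021]  |mm| 9.1 deg 7.3
travel [-0.028, -0.011, 0.004] rot [0.014, -0.243, -0.021]  |mm| 9.1 deg 7.3
travel [-0.027, -0.012, 0.007] rot [0.014, -0.243, -0.021]  |mm| 9.1 deg 7.3
travel [-0.026, -0.012, 0.011] rot [0.014, -0.243, -0.021]  |mm| 9.1 deg 7.3
```

Emit:
arm_command([
  {"hand":0.15,"travel":[-0.027,-0.005,-0.007],"rotation":[0.014,-0.243,-0.021]},
  {"hand":0.15,"travel":[-0.028,-0.005,-0.004],"rotation":[0.014,-0.243,-0.021]},
  {"hand":0.15,"travel":[-0.028,-0.005,0],"rotation":[0.014,-0.243,-0.021]},
  {"hand":0.15,"travel":[-0.028,-0.005,0.004],"rotation":[0.014,-0.243,-0.021]},
  {"hand":0.15,"travel":[-0.027,-0.005,0.007],"rotation":[0.014,-0.243,-0.021]},
  {"hand":0.15,"travel":[-0.026,-0.005,0.011],"rotation":[0.014,-0.243,-0.021]},
  {"hand":0.15,"travel":[0,0,0],"rotation":[0,0,0]},
])

```text
time: 21.2
eef_pos: [0.4673, -0.0061, 0.1173]
tcp_rot: [0.704, -0.013, 0.107, -0.702]
contact_force: [0.7, -0.3, 0.4]
opening: 0.144
```

```bash
python3 - <<'E'
from h import *
rep(); p,r,s=cur()
im,d=ctrl.read_camera('wrist'); cv2.imwrite('pics/w19.png',im)
X=blocktop(im,d,p,r)
brect(X,d,lo=.0465,hi=.058,xr=(-.03,.16),yr=(-.05,.09))
interp(pw(-.045,.046,.045),Rp(172),3)
E
```

```text
t 21.2 plate pos mm [-51.1  49.5 101.3] pitch 172.4 rot err deg to pitch180 [ 0.55 -1.47 -7.6 ] F(plate) [ 0.8  -0.19  0.41] T [ 0.03  0.02 -0.02] open 0.144
 q [-0.239, -0.075, 2.251, 0.023, 0.834, -1.654]
n 1653 z 0.0492 rect ((22.013872146606445, 50.810951232910156), (30.48918914794922, 46.66739273071289), 89.90287780761719)
travel [-0.002, 0.063, -0.004] rot [-0.007, 0.015, -0.004]  |mm| 19.0 deg 0.5
travel [-0.002, 0.063, -0.004] rot [-0.007, 0.015, -0.004]  |mm| 19.0 deg 0.5
travel [-0.002, 0.063, -0.004] rot [-0.007, 0.015, -0.004]  |mm| 19.0 deg 0.5
```

View pics/w19.png

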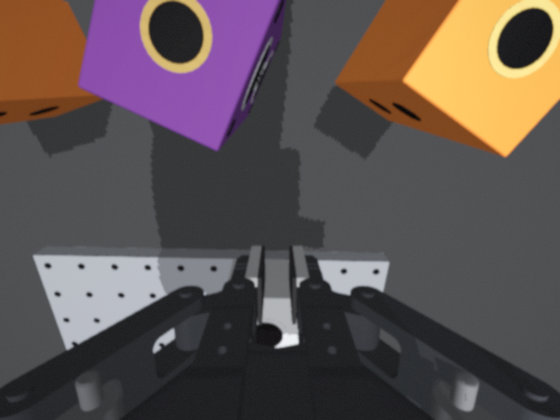

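Emit:
arm_command([
  {"hand":0.15,"travel":[-0.002,0.063,-0.004],"rotation":[-0.007,0.015,0]},
  {"hand":0.15,"travel":[-0.002,0.063,-0.004],"rotation":[-0.007,0.015,0]},
  {"hand":0.15,"travel":[-0.002,0.06,-0.004],"rotation":[-0.007,0.015,0]},
  {"hand":0.15,"travel":[0,0,0],"rotation":[0,0,0]},
])

```text
time: 21.75
eef_pos: [0.4746, -0.0112, 0.0613]
tcp_rot: [0.706, -0.025, 0.119, -0.698]
contact_force: [-0.3, 0.3, 0.5]
opening: 0.15
```

```bash
python3 - <<'E'
from h import *
rep(); p,r,s=cur()
im,d=ctrl.read_camera('scene'); cv2.imwrite('pics/s20.png',cv2.resize(im[130:290,140:340],(750,600)))
interp(pw(-.025,.046,.044),Rp(172),3)
E
```

```text
t 21.75 plate pos mm [-42.9  45.9  45.3] pitch 172.29 rot err deg to pitch180 [ 0.08  0.51 -7.71] F(plate) [-0.37  0.25  0.46] T [0.07 0.11 0.05] open 0.15
 q [-0.241, 0.051, 2.255, 0.011, 0.702, -1.615]
travel [0.019, 0.005, 0.0] rot [-0.0, -0.005, -0.002]  |mm| 5.8 deg 0.2
travel [0.019, 0.005, 0.0] rot [-0.0, -0.005, -0.002]  |mm| 5.8 deg 0.2
travel [0.019, 0.005, 0.0] rot [-0.0, -0.005, -0.002]  |mm| 5.8 deg 0.2
```

View pics/s20.png

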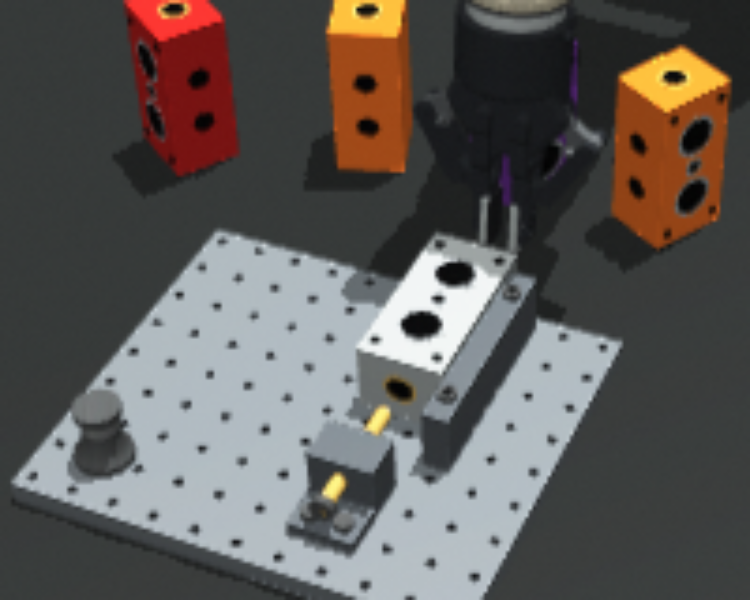

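Emit:
arm_command([
  {"hand":0.15,"travel":[0.019,0.005,0],"rotation":[0,-0.005,0]},
  {"hand":0.15,"travel":[0.019,0.004,0],"rotation":[0,-0.005,0]},
  {"hand":0.15,"travel":[0.019,0.003,0],"rotation":[0,-0.003,0]},
  {"hand":0.15,"travel":[0.012,0.003,0],"rotation":[0,0,0]},
])

```text
time: 22.3
eef_pos: [0.4996, -0.0163, 0.0634]
tcp_rot: [0.706, -0.02, 0.12, -0.697]
contact_force: [0.1, -0.2, 0.9]
opening: 0.154
```

```bash
python3 - <<'E'
from h import *
rep(); interp(pw(-.010,.046,.044),Rp(172),4)
E
```

```text
t 22.3 plate pos mm [-17.4  45.7  47.4] pitch 171.86 rot err deg to pitch180 [ 0.06  0.13 -8.14] F(plate) [ 0.14 -0.15  0.94] T [0.03 0.07 0.  ] open 0.154
 q [-0.239, 0.098, 2.199, 0.011, 0.702, -1.62]
travel [0.006, 0.004, 0.0] rot [-0.0, -0.001, 0.001]  |mm| 2.0 deg 0.1
travel [0.006, 0.004, 0.0] rot [-0.0, -0.001, 0.001]  |mm| 2.0 deg 0.1
travel [0.006, 0.004, 0.0] rot [-0.0, -0.001, 0.001]  |mm| 2.0 deg 0.1
travel [0.006, 0.004, 0.0] rot [-0.0, -0.001, 0.001]  |mm| 2.0 deg 0.1
```

Emit:
arm_command([
  {"hand":0.15,"travel":[0.01,0.005,0],"rotation":[0,0,0]},
  {"hand":0.15,"travel":[0.01,0.004,0],"rotation":[0,0,0]},
  {"hand":0.15,"travel":[0.01,0.003,0],"rotation":[0,0,0]},
])

```text
time: 22.68
eef_pos: [0.5058, -0.0173, 0.0597]
tcp_rot: [0.706, -0.024, 0.115, -0.698]
contact_force: [-5.5, -0.4, 3.8]
opening: 0.153
```

```bash
python3 - <<'E'
from h import *
rep(); interp(pw(.000,.046,.044),Rp(172),4)
E
```

```text
t 22.68 plate pos mm [-11.2  46.   43.7] pitch 172.53 rot err deg to pitch180 [ 0.07  0.1  -7.47] F(plate) [-5.35 -1.5   3.82] T [ 0.05  0.83 -0.04] open 0.153
 q [-0.238, 0.123, 2.18, 0.01, 0.709, -1.619]
travel [0.009, 0.001, 0.0] rot [-0.001, -0.001, -0.004]  |mm| 2.8 deg 0.1
travel [0.009, 0.001, 0.0] rot [-0.001, -0.001, -0.004]  |mm| 2.8 deg 0.1
travel [0.009, 0.001, 0.0] rot [-0.001, -0.001, -0.004]  |mm| 2.8 deg 0.1
travel [0.009, 0.001, 0.0] rot [-0.001, -0.001, -0.004]  |mm| 2.8 deg 0.1
```

Emit:
arm_command([
  {"hand":0.15,"travel":[0.01,0.001,0],"rotation":[0,0,0]},
  {"hand":0.15,"travel":[0.01,0.001,0],"rotation":[0,0,0]},
  {"hand":0.15,"travel":[0.01,0.001,0],"rotation":[0,0,0]},
])

```text
time: 23.05
eef_pos: [0.5093, -0.0176, 0.0573]
tcp_rot: [0.706, -0.029, 0.109, -0.699]
contact_force: [-5.3, 0.1, 3.7]
opening: 0.151
```

```bash
python3 - <<'E'
from h import *
rep(); interp(pw(.003,.046,.044),Rp(172),3)
E
```

```text
t 23.05 plate pos mm [-7.7 46.3 41.3] pitch 173.51 rot err deg to pitch180 [ 0.08  0.05 -6.49] F(plate) [-5.18 -0.93  3.75] T [ 0.11  0.87 -0.01] open 0.151
 q [-0.237, 0.142, 2.163, 0.009, 0.724, -1.618]
travel [0.012, -0.002, -0.0] rot [-0.001, -0.001, -0.017]  |mm| 3.7 deg 0.5
travel [0.012, -0.002, -0.0] rot [-0.001, -0.001, -0.017]  |mm| 3.7 deg 0.5
travel [0.012, -0.001, -0.0] rot [-0.001, -0.001, -0.017]  |mm| 3.7 deg 0.5
```

Emit:
arm_command([
  {"hand":0.15,"travel":[0.013,-0.003,0],"rotation":[0,0,-0.02]},
  {"hand":0.15,"travel":[0.013,-0.003,0],"rotation":[0,0,-0.02]},
])

```text
time: 23.3
eef_pos: [0.5139, -0.0185, 0.0577]
tcp_rot: [0.706, -0.024, 0.114, -0.698]
contact_force: [-3.1, 0.2, -1.7]
opening: 0.152
```

```bash
python3 - <<'E'
from h import *
rep(); interp(pw(.003,.046,.044),Rp(172),3)
E
```

```text
t 23.3 plate pos mm [-3.  46.4 41.7] pitch 172.71 rot err deg to pitch180 [ 0.08  0.03 -7.29] F(plate) [-3.05 -0.44 -1.74] T [ 0.12  0.5  -0.01] open 0.152
 q [-0.236, 0.145, 2.159, 0.01, 0.711, -1.618]
travel [0.007, -0.002, -0.0] rot [-0.001, -0.0, -0.008]  |mm| 2.1 deg 0.2
travel [0.007, -0.002, -0.0] rot [-0.001, -0.0, -0.008]  |mm| 2.1 deg 0.2
travel [0.007, -0.002, -0.0] rot [-0.001, -0.0, -0.008]  |mm| 2.1 deg 0.2
```

Emit:
arm_command([
  {"hand":0.15,"travel":[0.011,-0.001,0],"rotation":[0,0,-0.01]},
  {"hand":0.15,"travel":[0.011,-0.002,0],"rotation":[0,0,-0.01]},
])

```text
time: 23.55
eef_pos: [0.5195, -0.0195, 0.0585]
tcp_rot: [0.706, -0.021, 0.117, -0.698]
contact_force: [-2.2, 0.4, -2.0]
opening: 0.155
```

```bash
python3 - <<'E'
from h import *
rep(); 
im,d=ctrl.read_camera('scene'); cv2.imwrite('pics/s21.png',cv2.resize(im[190:270,210:310],(750,600),interpolation=cv2.INTER_CUBIC))
E
```

```text
t 23.55 plate pos mm [ 2.7 46.5 42.5] pitch 172.23 rot err deg to pitch180 [ 0.09  0.04 -7.77] F(plate) [-2.22  0.02 -2.03] T [ 0.11  0.57 -0.04] open 0.155
 q [-0.236, 0.152, 2.15, 0.011, 0.704, -1.618]
```

View pics/s21.png

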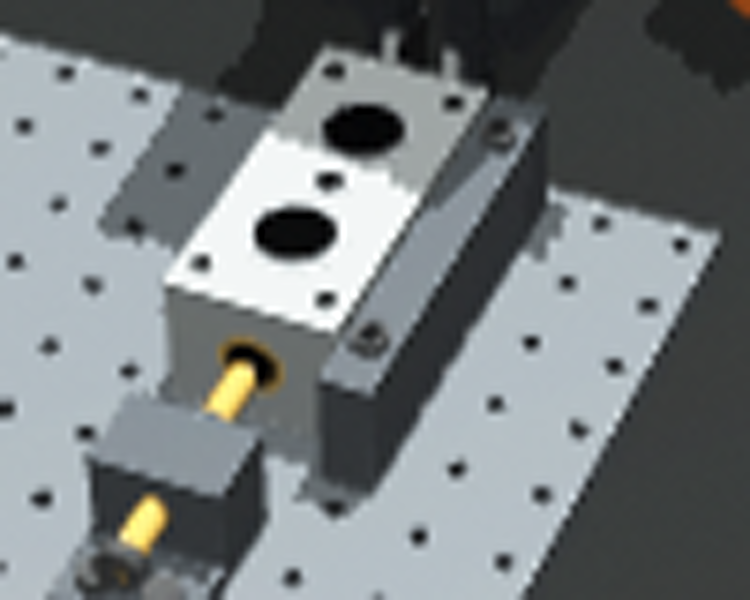

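Emit:
arm_command([
  {"hand":0.15,"travel":[0.008,-0.001,0],"rotation":[0,0,0]},
])

```text
time: 23.72
eef_pos: [0.5222, -0.02, 0.0593]
tcp_rot: [0.706, -0.021, 0.117, -0.698]
contact_force: [-5.6, 2.0, -2.3]
opening: 0.148
```

```bash
python3 - <<'E'
from h import *
rep()
E
```

```text
t 23.73 plate pos mm [ 5.4 46.5 43.3] pitch 172.21 rot err deg to pitch180 [ 0.1   0.04 -7.79] F(plate) [-5.9   0.82 -2.3 ] T [ 0.23  1.11 -0.06] open 0.148
 q [-0.236, 0.155, 2.144, 0.011, 0.707, -1.618]
```

Emit:
arm_command([
  {"hand":0.15,"travel":[0.008,0.001,0],"rotation":[0,0,0]},
])

```text
time: 23.85
eef_pos: [0.5226, -0.02, 0.059]
tcp_rot: [0.706, -0.024, 0.114, -0.698]
contact_force: [-13.5, 1.4, 9.7]
opening: 0.153
```

```bash
python3 - <<'E'
from h import *
rep()
E
```

```text
t 23.85 plate pos mm [ 5.9 46.6 43. ] pitch 172.63 rot err deg to pitch180 [ 0.09  0.01 -7.37] F(plate) [-13.5   -1.24   9.72] T [ 0.22  2.09 -0.07] open 0.153
 q [-0.235, 0.16, 2.139, 0.01, 0.715, -1.618]
```

Emit:
arm_command([
  {"hand":0.15,"travel":[0.009,-0.003,0],"rotation":[0,0,-0.01]},
])

```text
time: 23.98
eef_pos: [0.5226, -0.02, 0.0593]
tcp_rot: [0.706, -0.024, 0.113, -0.699]
contact_force: [-8.1, 0.8, 0.1]
opening: 0.15
```

```bash
python3 - <<'E'
from h import *
rep()
E
```

```text
t 23.98 plate pos mm [ 5.8 46.6 43.3] pitch 172.8 rot err deg to pitch180 [ 0.08 -0.03 -7.2 ] F(plate) [-8.09 -0.78  0.06] T [ 0.06  1.55 -0.03] open 0.15
 q [-0.235, 0.16, 2.137, 0.01, 0.718, -1.618]
```

Emit:
arm_command([
  {"hand":0.15,"travel":[0.014,-0.002,0],"rotation":[0,0,-0.01]},
])

```text
time: 24.1
eef_pos: [0.5229, -0.0201, 0.0592]
tcp_rot: [0.706, -0.027, 0.11, -0.699]
contact_force: [-16.2, 1.5, 7.6]
opening: 0.149
```

```bash
python3 - <<'E'
from h import *
rep()
E
```

```text
t 24.1 plate pos mm [ 6.2 46.6 43.2] pitch 173.18 rot err deg to pitch180 [ 0.06 -0.07 -6.82] F(plate) [-16.21  -1.71   7.64] T [ 0.15  2.4  -0.08] open 0.149
 q [-0.235, 0.164, 2.133, 0.009, 0.726, -1.618]
```

Emit:
arm_command([
  {"hand":0.15,"travel":[0.013,-0.003,0],"rotation":[0,0,-0.015]},
  {"hand":0.15,"travel":[0.013,-0.003,0],"rotation":[0,0,-0.015]},
])

```text
time: 24.35
eef_pos: [0.523, -0.0201, 0.0594]
tcp_rot: [0.706, -0.029, 0.107, -0.699]
contact_force: [-12.1, 0.3, 3.9]
opening: 0.148
```

```bash
python3 - <<'E'
from h import *
rep()
im,d=ctrl.read_camera('scene'); cv2.imwrite('pics/s22.png',cv2.resize(im[190:270,210:310],(750,600),interpolation=cv2.INTER_CUBIC)); rep()
E
```

```text
t 24.35 plate pos mm [ 6.3 46.6 43.4] pitch 173.58 rot err deg to pitch180 [ 0.02 -0.16 -6.42] F(plate) [-11.93  -2.03   3.9 ] T [ 0.13  2.03 -0.08] open 0.148
 q [-0.235, 0.166, 2.129, 0.007, 0.734, -1.618]
t 24.4 plate pos mm [ 6.3 46.6 43.4] pitch 173.59 rot err deg to pitch180 [ 0.02 -0.16 -6.41] F(plate) [-12.37  -1.39   5.55] T [ 0.14  1.98 -0.05] open 0.15
 q [-0.235, 0.166, 2.129, 0.007, 0.734, -1.618]
```

View pics/s22.png

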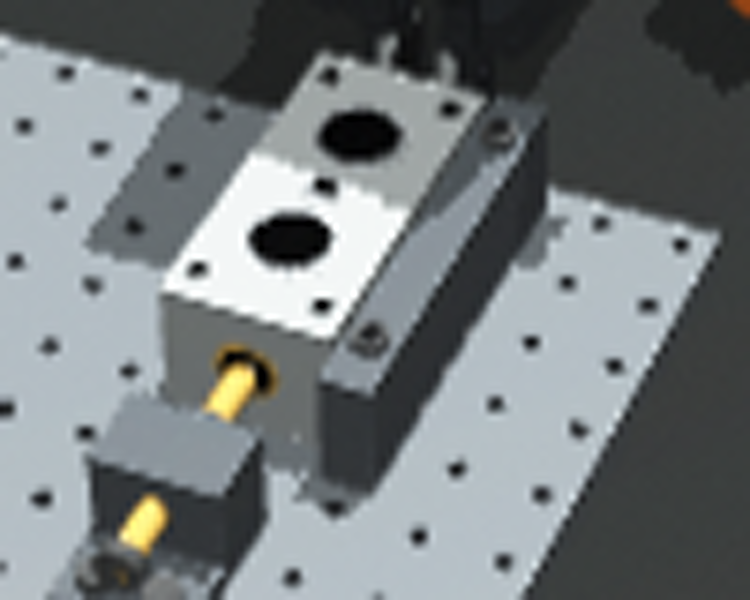

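Emit:
arm_command([
  {"hand":0.15,"travel":[-0.03,-0.002,0],"rotation":[0,0,0]},
  {"hand":0.15,"travel":[-0.09,-0.02,0],"rotation":[0,0,0]},
  {"hand":0.3,"travel":[0,-0.15,0],"rotation":[0,0,0.1]},
  {"hand":0.6,"travel":[0.03,-0.18,0],"rotation":[0,0,0.1]},
  {"hand":0.9,"travel":[0.1,-0.18,-0.05],"rotation":[0,0,0]},
  {"hand":1,"travel":[0.1,-0.05,-0.05],"rotation":[0,0,0]},
  {"hand":1,"travel":[0,0,0],"rotation":[0,0,0]},
  {"hand":1,"travel":[0,0,0],"rotation":[0,0,0]},
])

```text
time: 25.4
eef_pos: [0.5464, -0.0556, 0.2429]
tcp_rot: [0.705, -0.054, 0.082, -0.702]
contact_force: [-0.6, 0.3, -0.1]
opening: 0.999
```

```bash
python3 - <<'E'
from h import *
rep(); p,r,s=cur()
im,d=ctrl.read_camera('wrist'); rep(); cv2.imwrite('pics/w23.png',im); np.savez('w23.npz',im=im,d=d,p=p,q=r.as_quat())
X=blocktop(im,d,p,r)
brect(X,d,lo=.0462,hi=.058,xr=(-.03,.16),yr=(-.05,.09))
brect(X,d,lo=.038,hi=.0462,xr=(-.0,.18),yr=(.07,.12))
E
```

```text
t 25.4 plate pos mm [ 36.1  16.3 226.9] pitch 177.74 rot err deg to pitch180 [-0.07 -0.16 -2.26] F(plate) [-0.66  0.13 -0.08] T [0.03 0.04 0.  ] open 0.999
 q [-0.287, 0.001, 1.921, 0.003, 1.18, -1.666]
t 25.45 plate pos mm [ 35.9  16.3 226.8] pitch 177.75 rot err deg to pitch180 [-0.08 -0.17 -2.25] F(plate) [ 0.42  0.74 -0.11] T [ 0.01  0.04 -0.03] open 1.0
 q [-0.287, 0.001, 1.921, 0.003, 1.18, -1.666]
n 5547 z 0.0491 rect ((79.53508758544922, 41.78107452392578), (57.9623908996582, 120.56298065185547), 89.85370635986328)
n 1694 z 0.0429 rect ((81.46971130371094, 79.78683471679688), (140.76272583007812, 18.34065055847168), 0.03735458478331566)
```

View pics/w23.png

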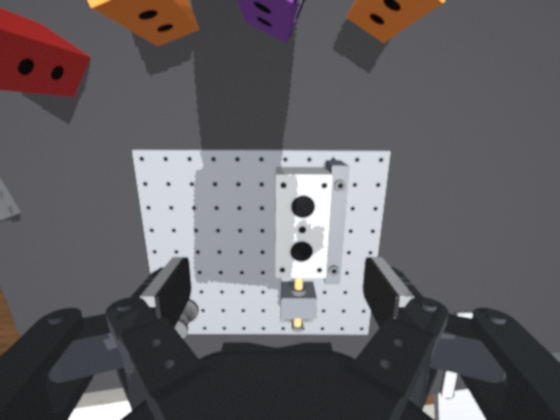

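```bash
python3 - <<'E'
from h import *
old={c:np.load(c+'0.npz') for c in('scene',)}
im,d=ctrl.read_camera('scene'); W=cloud('scene',d); mk=np.load('masks.npz')
for t in ("jack","ref_sphere","ring_gauge","short_block","vblock"):
    ms=ctrl.masks_of('scene',t)
    a=[np.nanmedian(W[m['region']],0).round(3).tolist() for m in ms[:1]]
    k=[k for k in mk.files if k.startswith('scene'+t)][0]; b=np.nanmedian(cloud('scene',old['scene']['d'])[mk[k]],0).round(3).tolist()
    print(t,'before',b,'now',a)
cv2.imwrite('pics/final.png',im)
rep()
ctrl.sign_off()
E
```

```text
jack before [0.711, -0.212, 0.04] now [[0.711, -0.212, 0.04]]
ref_sphere before [0.724, -0.422, 0.015] now [[0.724, -0.422, 0.015]]
ring_gauge before [0.65, 0.411, 0.02] now [[0.65, 0.411, 0.02]]
short_block before [0.468, 0.39, 0.056] now [[0.468, 0.39, 0.057]]
vblock before [0.509, -0.418, 0.026] now [[0.512, -0.42, 0.027]]
t 25.75 plate pos mm [ 35.4  16.4 226. ] pitch 177.89 rot err deg to pitch180 [-0.07 -0.18 -2.11] F(plate) [0.01 0.72 0.23] T [0.01 0.03 0.03] open 1.001
 q [-0.287, 0.002, 1.922, 0.002, 1.181, -1.666]
the job is handed in; nothing more can be done
```

View pics/final.png

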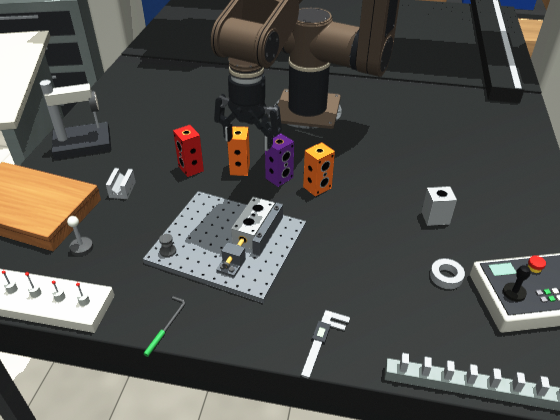

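The block lies flat on the plate with its big ports up, seated against the side rail and the brass screw. I handed the job in at about 25.8 s; no verdict was reported.

**What I did:**
- I gripped the block by its sides and lifted it about 1–3 mm to carry its foot to the plate's near edge.
- I tipped it over the edge while still holding it. It bore on the edge with roughly 5–7 N at 37–46° of tilt, and I eased it down flat.
- I pushed it against the rail with the open fingers, then slid it along the rail to the screw with the fingers nearly shut.

**Last checks:**
- **Rail:** the block's side reads 0.2 mm from the rail face and parallel to it within 0.2°.
- **Stop:** the block would not move further under a 12–16 N push. The camera put the end face at x ≈ 139.8 mm and the screw tip at x ≈ 138 mm, which agree within calibration.
- **Bystanders:** all were within 0.5 mm of where they started, except the V-block at about 4 mm. The arm never went near it, so I take that as a difference between the two masks.
- **Robot:** clear of everything, about 0.2 m above the plate.

**Outside your push range:** the first contact with the rail reached 21.7 N at the wrist, and the next push 19.8 N, above the wanted 12–18 N but under the 25 N limit. I then leaned again at about 12.5 N. The first three pushes on the screw read 6, 13.5 and 8 N. I only saw forces at the end of each move, so brief peaks in between were not observed.

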